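# Stow the cooker's weight in the chest with the folding lid stay

## Task

Put the pressure cooker's little steel weight away in the wooden chest: raise the chest's lid by its bar until the folding stay at its side snaps past straight and holds the lid up, without straining the stay, and stand the weight inside. Then press the stay's thumb bar back through straight so that the lid lifts slightly and the knee folds, and let the lid go gently down until it is fully shut. Leave the other things on the counter where they are.

Things in the scene. Friction and masses are not known exactly. Their poses are not given: they have to be found in the camera images.
- chest: Fixed plain wooden chest 170 deep (x) x 300 wide (y) x 85 mm high, open on top, walls and floor 9 mm thick. Origin: centre of its underside on the counter; its x axis points from the front (bar side, towards the robot at yaw 0) to the hinge side, z up. The lid, 14 mm thick, lies on the rim.
- chest_floor (a point): A point on the chest's inner floor (9 mm above the counter), 45 mm in front of the chest's middle: a good place for the weight. The raised lid leans over the rear half and its bar stands about over the chest's middle, some 290 mm above the counter: bring the weight in from the front.
- hinge (a point): Middle of the lid's hinge line, which runs along the chest's y axis; 85 mm behind the chest's origin, 92 mm above the counter.
- lid (a joint): Lid angle, rad: 0 shut, grows as it rises. The lid (about 0.7 kg, varies) has a damped hinge; unlocked, it sinks shut by itself in some seconds. Raising it takes 3 to 6 N at the bar at first, 1 to 2 N near the top. The stay comes straight somewhere from 1.15 to 1.43 rad, set differently each time and not known beforehand: feel it as a steady rise of the force, about 2.5 N per mm at the bar.
- handle (a point): Middle of the lid's bar: a round steel bar 12 mm thick and 110 mm long, parallel to the chest's y axis, 40 mm beyond the lid's free edge in the plane of the lid, 210 mm from the hinge line. Two rods at its ends join it to the lid; it can be pinched from above and turns between the fingers as the lid rises.
- thumb_bar (a point): Point on the stay's thumb bar, a dark round rod 14 mm thick, 86 mm long, along the chest's y axis, standing out to the right (-y) from the stay's knee; the point is 70 mm out from the chest's wall, 25 mm from the rod's free end. It circles the foot pivot (origin of stay_lower, 10 mm out from the wall) at radius 77.5 mm. Shut: behind the foot. Locked: nearly above it.
- stay_knee (a joint): Knee of the stay, rad: about 0 folded (lid shut), 2.47 with both links in line, 2.75 at the stop past straight (locked, held there by the lid's weight). Pull the lid's bar about 5 N beyond the lifting force, then let go: the knee's own spring carries it over and the lid settles some 5 mm lower at the bar and stands.
- stay_foot (a joint): Give of the stay's rubber-bushed foot, m: 0 at rest, positive when the stay is pulled (1 mm per 25 N in the stay; 1 N on the lid's bar is about 3 N in the stay), negative when pressed. More than 1.6 mm either way strains the stay.
- stay_lower: Lower link of the stay (carries thumb bar and upper link): flat steel, 12 mm wide, 77.5 mm between pivots, 10 mm outside the chest's right (-y) wall. Origin: foot pivot, 5 mm in front of the chest's middle, 38 to 54 mm above the counter. To unlock press the thumb bar towards the hinge (chest +x) and then down round its circle: 2 to 8 N for 30 to 50 mm, then the lid sinks by itself.
- weight: The cooker's pressure weight: plain steel, round, upright, 50 mm high; 34 mm thick up to 30 mm height, 26 mm thick above; about 90 g. Origin: centre of its underside. It stands with the cup and the salt jar, to the right of the chest.
- cup: White cup without handle, 72 mm wide, 75 mm high, stands near the weight; origin: centre of its underside. Leave it alone.
- salt_jar: Glass jar with a metal cap, 54 mm wide, 70 mm high, stands near the weight; origin: centre of its underside. Leave it alone.
- pot: Empty cooker pot, 210 mm wide, 130 mm high, with a long handle; origin: centre of its underside. Leave it alone.
- ladle: Steel ladle, 320 mm long, lying to the far right; origin on the counter under the shaft. Leave it alone.
- wooden_spoon: Wooden spoon, 260 mm long, lying to the far right; origin on the counter under it. Leave it alone.
- oil_bottle: Green oil bottle, 68 mm wide, 210 mm high, left of the chest; origin: centre of its underside. Leave it alone.
- bowl: Blue bowl, 120 mm wide, 50 mm high, left of the chest; origin: centre of its underside. Leave it alone.

How it is judged:
By the outcome, as a careful person would: the job done as asked, in the order asked, and still so for the second after the job is handed in, with the robot touching nothing.
It also fails if it takes over 72 s, if anything falls off the work surface, if the arm or the gripper's body presses on something with over 40 N, if the wrist force passes 120 N, or if a joint passes its speed limit or range.

## Robot

A 6-joint arm with a two-finger parallel gripper is mounted at the origin on the work surface. World frame = base frame: x ahead of the robot, y to its left, z up, the work surface at z = 0. Lengths are in m, angles in rad, forces in N, time in s.
With the tool pointing down it reaches from about 0.275 to 0.725 m from the base axis. Payload 15.9 kg.
Tool frame: the origin (TCP) lies on the centre line of the jaws, within the pads' length; the fingertips stand 22 mm ahead of it and the grasp point (between the pads) lies 3 mm ahead of it; z points along the fingers, y is the line along which they close (so a half turn about z gives the same grasp; the last joint's range is limited). The gripper opens to 85 mm and grips with 20 to 120 N. Pads are 22 mm wide; open, the fingers measure 114 mm over their backs; the gripper's body (76 mm by 85 mm) begins 54 mm behind the grasp point. The pads swing forward as they close: fully open they stand 13 mm farther back than shut.
Start: joints at [1.224, 0.213, -0.034, 1.323, 0, 1.571], TCP at [0.17, 0.47, 0.227] pointing down, gripper open.
Joint ranges: [-2.98, 2.98], [-0.74, 1.72], [-1.14, 1.35], [-2.1, 2.04], [-1.57, 1.44], [-3.14, 3.14]. Speed limits (rad/s): [1.89, 1.89, 2.39, 2.57, 3.14, 3.14].

## Interface

Orientations are given as a rotation vector (axis times angle).
In Python, from cell import env, snapshot gives the robot as it stands.
- The arm moves only by the tool play_rows, never from a script. Its argument "series" is a list of rows, each an object of numbers: "gripper": the opening, from 0 (shut) to 1 (fully open); "x", "y", "z": the shift along the tool's x, y, z in m; "yaw": the turn about the tool's z in rad. In form: [{"gripper": .., "x": .., "y": .., "z": .., "yaw": ..}, ...]. A call has 1 to 20 rows; each row shifts and turns the commanded pose from where the row before left it, along the tool's axes as they then stand; what a row does not reach is not made up. A row lasts 1/10 s, in which the tool goes at most 50 mm and 8.59 degrees, less where a joint would pass 70% of its speed; a pose out of reach is approached as far as the arm can. A call is refused whole if a number of a shift passes 0.05 or a number of a turn 0.15, either way. A call with a gripper value outside its range is refused whole. The fingers move at their own pace and stop on an object; "force" is the grip in N (left out, the last holds). Time passes only in rows, so rows that do not move let the fingers close. It gives the time, the measured TCP pose, the force, the opening and the grip force at its end, in the units of the state.
- env.state(): the state, without advancing time (a new reading comes with each control period).
- snapshot(name): name is "scene" or "top" or "wrist"; returns a dict with "color" (400x640x3 uint8, blue, green, red), "fx", "fy", "cx", "cy" (pixels), "k1" (the pictures are not rectified: a ray, as slopes to the right and down, at radius r is drawn at 1 + k1 r^2 times it, then the intrinsics apply), "rvec" (rotation vector, rad) and "tvec" (3), from world to camera coordinates, as OpenCV has them; the wrist camera has in their place "mount" (4x4, takes a point from camera to tool coordinates, whose origin is the TCP and whose axes are the flange's). Camera axes: x right, y down, z forward; pixel columns grow to the right and rows downward; lengths in m; the calibration is good to about 2 mm. A picture is of the moment at which its call begins: read the wrist's pose just before it. There is no depth.
- env.sign_off(): hands the job in; it is judged then, once.
The state is a dict: "time_s": time; "joint_positions": joint angles; "joint_vel": joint speeds; "effort": joint torques, N m; "ee_pos": TCP position; "tcp_rot": TCP orientation; "contact_force": force on the tool from outside, world axes, zero at the start; "ft_torque": the same for the moment, N m; "gripper_width": finger opening in m; "grip_force": force on a finger pad.
Only numpy, scipy, OpenCV 4.12 (cv2) and the standard library are available. Lean on these libraries where they do the work, as an engineer would, in place of code of your own. Each camera call takes 0.05 s, during which the arm holds its last target. There are 200 camera calls.

## Working session

There is one attempt and no reset: what is moved stays moved. The work goes in short steps, Python scripts to look and compute and a tool call to move; the robot and the scene stay as the last step left them, time stands still between calls to the robot, and variables do not carry over. Pictures are saved under pics/ and viewed, at most 10 in all, crops included, and the job is handed in when it is done.

Besides the shell and the picture viewer there is one more tool, called after "Call:" by a JSON object that holds its "fn" and its "kwargs". play_rows: Moves the arm, as the interface text tells. Its arguments: {"type":"object","properties":{"series":{"type":"array","items":{"type":"object","properties":{"gripper":{"type":"number"},"x":{"type":"number"},"y":{"type":"number"},"z":{"type":"number"},"yaw":{"type":"number"}}}},"force":{"type":"number"}},"required":["series"]}

```bash
ls; mkdir -p pics
python3 - <<'E'
from cell import env, snapshot
import cv2
s=env.state()
print({k:s[k] for k in ('time_s','ee_pos','tcp_rot','contact_force','gripper_width')})
for n in ('scene','top'):
    d=snapshot(n); cv2.imwrite(f'pics/{n}0.png',d['color']); print({k:v for k,v in d.items() if k!='color'})
d=snapshot('wrist');print(d['mount'])
E
```

```text
pics
{'time_s': 0.0, 'ee_pos': array([0.16983094, 0.46991596, 0.22651681]), 'tcp_rot': array([-5.41970007e-01, -3.09433586e+00,  1.70784608e-03]), 'contact_force': array([-0.05766487, -0.70395641,  0.01090415]), 'gripper_width': 0.08541602320682821}
{'fx': 442.3303809838726, 'fy': 442.3303809838726, 'cx': 311.52741018852305, 'cy': 201.35272521235112, 'k1': 0.03746927968739108, 'rvec': array([ 1.8196022 ,  1.67828958, -0.71173653]), 'tvec': array([ 0.03072914, -0.33532837,  1.90220294])}
{'fx': 494.7048446191548, 'fy': 494.7048446191548, 'cx': 317.4042776071872, 'cy': 195.76025668350192, 'k1': -0.08286855581132177, 'rvec': array([ 2.11802854, -2.14591663,  0.15401367]), 'tvec': array([-0.0560157 ,  0.56327576,  1.85543186])}
[[ 1.35584667e-04 -9.50866669e-01 -3.09600644e-01  7.86254130e-02]
 [ 9.99999970e-01  1.92416927e-04 -1.53029976e-04  1.87066808e-04]
 [ 2.05083508e-04 -3.09600614e-01  9.50866667e-01 -1.46972860e-01]
 [ 0.00000000e+00  0.00000000e+00  0.00000000e+00  1.00000000e+00]]
```

View pics/scene0.png

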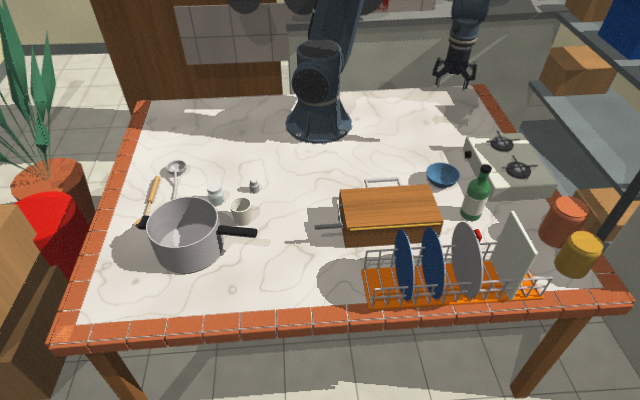

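View pics/top0.png

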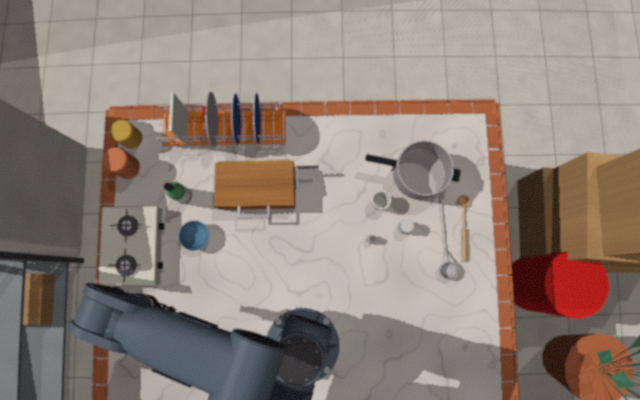

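The top view shows the chest at about (255,185), its bar in front near (267,215), the thumb bar around (308,175), the weight at about (372,240), the cup at (381,200) and the jar at (407,227). I'll write ray helpers and enlarge these areas.

```bash
cat > h.py <<'E'
import numpy as np, cv2
from cell import env, snapshot
from scipy.spatial.transform import Rotation as R
def cam(d, s=None):
    """camera->world rotation, centre"""
    if 'mount' in d:
        M=np.array(d['mount']); Rt=R.from_rotvec(s['tcp_rot']).as_matrix()
        return Rt@M[:3,:3], Rt@M[:3,3]+s['ee_pos']
    Rm=R.from_rotvec(d['rvec']).as_matrix()
    return Rm.T, -Rm.T@np.array(d['tvec'])
def rays(d,px,s=None):
    K=np.array([[d['fx'],0,d['cx']],[0,d['fy'],d['cy']],[0,0,1.]])
    p=cv2.undistortPoints(np.array(px,float).reshape(-1,1,2),K,np.array([d['k1'],0,0,0.])).reshape(-1,2)
    Rc,c=cam(d,s); return c,(Rc@np.c_[p,np.ones(len(p))].T).T
def plane(d,px,z,s=None):
    c,v=rays(d,px,s); return c+v*((z-c[2])/v[:,2])[:,None]
def proj(d,P,s=None):
    Rc,c=cam(d,s); q=(np.array(P,float).reshape(-1,3)-c)@Rc; q=q[:,:2]/q[:,2:]
    q=q*(1+d['k1']*(q**2).sum(1))[:,None]
    return q*[d['fx'],d['fy']]+[d['cx'],d['cy']]
def tri(d1,p1,d2,p2):
    c1,v1=rays(d1,[p1]);c2,v2=rays(d2,[p2])
    A=np.c_[v1[0],-v2[0]];t=np.linalg.lstsq(A,c2-c1,rcond=None)[0]
    a=c1+t[0]*v1[0];b=c2+t[1]*v2[0]; return (a+b)/2,np.linalg.norm(a-b)
E
python3 - <<'E'
import cv2,numpy as np
t=cv2.imread('pics/top0.png');s=cv2.imread('pics/scene0.png')
a=cv2.resize(t[150:260,205:335],(0,0),fx=4,fy=4,interpolation=cv2.INTER_CUBIC) #520x440
b=cv2.resize(t[185:255,355:425],(0,0),fx=4,fy=4,interpolation=cv2.INTER_CUBIC) #280x280
o=np.zeros((440,800,3),np.uint8);o[:440,:520]=a;o[:280,520:]=b
cv2.imwrite('pics/c1.png',o)
E
```

```text
(no output)
```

View pics/c1.png

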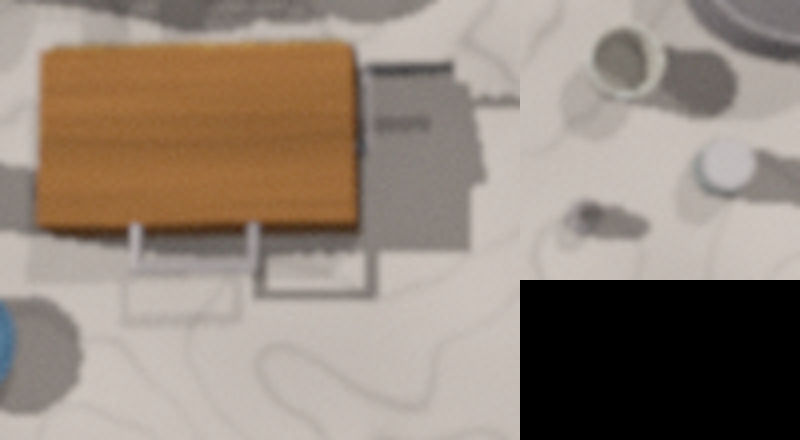

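The crop shows the bar at about (237.5–269.5, 216.5), the thumb rod at (298–318, 167), the weight's top at about (372.5, 238.5), and the cup and jar clear of it.

Run:
```python
from h import *
d=snapshot('top'); im=d['color']; hsv=cv2.cvtColor(im,cv2.COLOR_BGR2HSV)
m=cv2.inRange(hsv,(8,120,60),(20,255,255)); m[:155]=0;m[230:]=0;m[:,:205]=0;m[:,310:]=0
c=max(cv2.findContours(m,0,1)[0],key=cv2.contourArea)
w=plane(d,c.reshape(-1,2),0.099)
r=cv2.minAreaRect((w[:,:2]*1000).astype(np.float32)); print('lid mm',r)
print('bar',plane(d,[(237.5,216.5),(269.5,216.5)],0.092))
print('thumb',plane(d,[(298,167),(318,167)],0.10))
print('weight',plane(d,[(372.5,238.7)],0.05))
cup=plane(d,[(355+107/4,185+62/4)],0.075);jar=plane(d,[(355+207/4,185+165/4)],0.07);print('cup',cup,'jar',jar)
b=cv2.boxPoints(r);print(b)
s=snapshot('scene')
print(proj(s,[[*plane(d,[(372.5,238.7)],0.05)[0][:2],.05],cup[0],jar[0]]), proj(s,np.c_[b/1000,[.099]*4]))
```

```text
lid mm ((601.156982421875, 173.99209594726562), (178.89610290527344, 301.0180358886719), 0.4237286150455475)
bar [[0.48067953 0.23540843 0.092     ]
 [0.47914823 0.11542917 0.092     ]]
thumb [[ 0.66428199  0.00762334  0.1       ]
 [ 0.66311781 -0.06767877  0.1       ]]
weight [[ 0.39442226 -0.26954754  0.05      ]]
cup [[ 0.53601477 -0.30612534  0.075     ]] jar [[ 0.43775304 -0.39753627  0.07      ]]
[[510.59827  323.8355  ]
 [512.82446   22.825695]
 [691.7157    24.148682]
 [689.4895   325.1585  ]]
[[252.92049282 179.42308248]
 [240.18924596 203.07913261]
 [214.69141006 185.6391189 ]] [[428.40785759 181.13325746]
 [339.0780116  186.97925803]
 [346.61345491 226.89191987]
 [444.29968028 220.15161091]]
```

Call:
{"fn": "play_rows", "kwargs": {"series": [{"x": -0.0326, "y": -0.0143, "z": 0.002}, {"x": -0.0326, "y": -0.0143, "z": 0.002}, {"x": -0.0326, "y": -0.0143, "z": 0.002}, {"x": -0.0326, "y": -0.0143, "z": 0.002}, {"x": -0.0326, "y": -0.0143, "z": 0.002}, {"x": -0.0326, "y": -0.0143, "z": 0.002}, {"x": -0.0326, "y": -0.0143, "z": 0.002}, {"x": -0.0326, "y": -0.0143, "z": 0.002}, {"x": -0.0326, "y": -0.0143, "z": 0.002}, {"x": -0.0326, "y": -0.0143, "z": 0.002}, {"x": -0.0326, "y": -0.0143, "z": 0.002}, {"x": -0.0326, "y": -0.0143, "z": 0.002}, {"yaw": 0.15}, {"yaw": 0.15}, {"yaw": 0.15}, {"yaw": 0.15}, {"yaw": 0.15}, {"yaw": 0.15}, {"yaw": 0.15}, {"yaw": 0.15}]}}

```text
schema error: expected keys gripper, x, y, z, yaw
```

Run:
```python
from h import *
s=env.state(); d=snapshot('wrist'); cv2.imwrite('pics/w1.png',d['color'])
print(s['time_s'],s['ee_pos'],s['contact_force'],R.from_rotvec(s['tcp_rot']).as_matrix().round(4))
print(proj(d,[[.48,.1754+.055,.092],[.48,.1754-.055,.092],[.48,.1754,.092]],s))
```

```text
0.25 [0.16988274 0.47008851 0.22678885] [-0.72570234  0.21121371  0.20185057] [[-9.405e-01  3.399e-01 -2.000e-04]
 [ 3.399e-01  9.405e-01 -5.000e-04]
 [ 0.000e+00 -5.000e-04 -1.000e+00]]
[[226.39989277 461.20798197]
 [150.5784796  481.47128688]
 [188.03463211 471.42458978]]
```

View pics/w1.png

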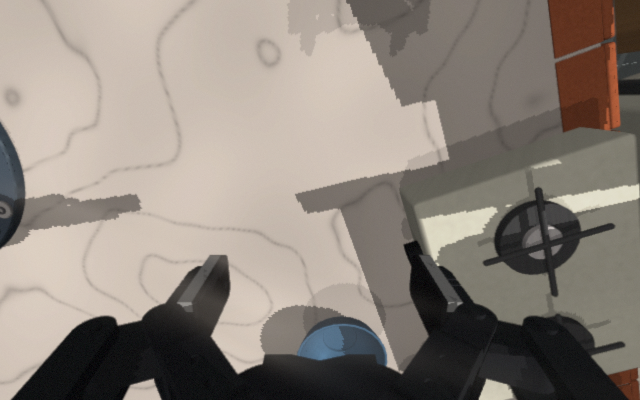

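The move was refused because every row needs all five keys. The picture still shows the start pose, with only the stove, the bowl and the open fingers in view.

Call:
{"fn": "play_rows", "kwargs": {"series": [{"gripper": 1, "x": -0.0326, "y": -0.0143, "z": 0.002, "yaw": 0}, {"gripper": 1, "x": -0.0326, "y": -0.0143, "z": 0.002, "yaw": 0}, {"gripper": 1, "x": -0.0326, "y": -0.0143, "z": 0.002, "yaw": 0}, {"gripper": 1, "x": -0.0326, "y": -0.0143, "z": 0.002, "yaw": 0}, {"gripper": 1, "x": -0.0326, "y": -0.0143, "z": 0.002, "yaw": 0}, {"gripper": 1, "x": -0.0326, "y": -0.0143, "z": 0.002, "yaw": 0}, {"gripper": 1, "x": -0.0326, "y": -0.0143, "z": 0.002, "yaw": 0}, {"gripper": 1, "x": -0.0326, "y": -0.0143, "z": 0.002, "yaw": 0}, {"gripper": 1, "x": -0.0326, "y": -0.0143, "z": 0.002, "yaw": 0}, {"gripper": 1, "x": -0.0326, "y": -0.0143, "z": 0.002, "yaw": 0}, {"gripper": 1, "x": -0.0326, "y": -0.0143, "z": 0.002, "yaw": 0}, {"gripper": 1, "x": -0.0326, "y": -0.0143, "z": 0.002, "yaw": 0}, {"gripper": 1, "x": 0, "y": 0, "z": 0, "yaw": 0.15}, {"gripper": 1, "x": 0, "y": 0, "z": 0, "yaw": 0.15}, {"gripper": 1, "x": 0, "y": 0, "z": 0, "yaw": 0.15}, {"gripper": 1, "x": 0, "y": 0, "z": 0, "yaw": 0.15}, {"gripper": 1, "x": 0, "y": 0, "z": 0, "yaw": 0.15}, {"gripper": 1, "x": 0, "y": 0, "z": 0, "yaw": 0.15}, {"gripper": 1, "x": 0, "y": 0, "z": 0, "yaw": 0.15}, {"gripper": 1, "x": 0, "y": 0, "z": 0, "yaw": 0.15}]}}

```text
time_s: 2.3
ee_pos: [0.4795, 0.1758, 0.2029]
tcp_rot: [-2.202, -2.241, 0.0]
contact_force: [0.4, -0.2, -0.2]
gripper_width: 0.0852
grip_force: 0.0
```

Run:
```python
from h import *
s=env.state(); d=snapshot('wrist'); cv2.imwrite('pics/w2.png',d['color'])
print(s['time_s'],s['ee_pos'],s['contact_force'],R.from_rotvec(s['tcp_rot']).as_matrix().round(4))
print(proj(d,[[.48,.1754+.055,.092],[.48,.1754-.055,.092],[.48,.1754,.092]],s))
```

```text
2.3 [0.4794675  0.17583857 0.20293196] [ 0.44399175 -0.18297074 -0.18149851] [[-1.780e-02  9.998e-01 -2.000e-04]
 [ 9.998e-01  1.780e-02 -1.000e-04]
 [-1.000e-04 -2.000e-04 -1.000e+00]]
[[320.34841958 126.35670749]
 [318.08589503 248.88232514]
 [319.14586349 191.4881512 ]]
```

View pics/w2.png

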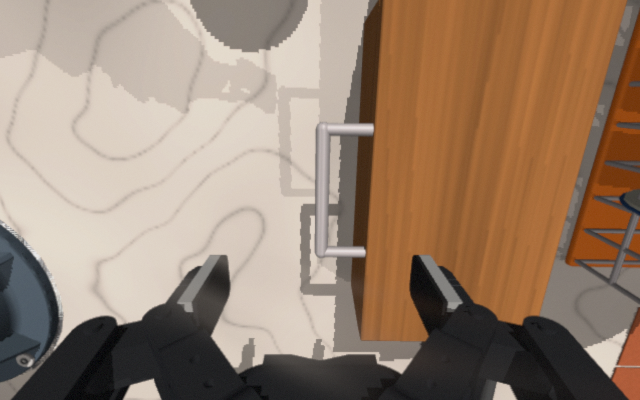

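The bar runs from (323,128) to (320.5,251), 2–3 px from the prediction. That puts it at x≈0.482, y≈0.173, square to the world x axis. I'll narrow the jaws, descend and pinch.

Call:
{"fn": "play_rows", "kwargs": {"series": [{"gripper": 0.35, "x": -0.0025, "y": 0.0025, "z": 0, "yaw": 0.017}, {"gripper": 0.35, "x": 0, "y": 0, "z": 0, "yaw": 0}, {"gripper": 0.35, "x": 0, "y": 0, "z": 0.01, "yaw": 0}, {"gripper": 0.35, "x": 0, "y": 0, "z": 0.02, "yaw": 0}, {"gripper": 0.35, "x": 0, "y": 0, "z": 0.02, "yaw": 0}, {"gripper": 0.35, "x": 0, "y": 0, "z": 0.01, "yaw": 0}], "force": 25}}

```text
time_s: 2.95
ee_pos: [0.4811, 0.1731, 0.1409]
tcp_rot: [-2.211, -2.23, 0.003]
contact_force: [-0.2, 0.4, -0.1]
gripper_width: 0.0296
grip_force: 0.0
```

Run:
```python
from h import *
s=env.state(); d=snapshot('wrist'); cv2.imwrite('pics/w3.png',d['color'])
print(s['time_s'],s['ee_pos'],s['contact_force'],s['gripper_width'])
hsv=cv2.cvtColor(d['color'],cv2.COLOR_BGR2HSV)
g=cv2.cvtColor(d['color'],cv2.COLOR_BGR2GRAY)
print(proj(d,[[.482,.173+.055,.092],[.482,.173-.055,.092],[.476,.19,.092],[.488,.19,.092]],s))
u=proj(d,[[.482,.19,.092]],s)[0].astype(int); print(u, g[u[1],u[0]-40:u[0]+60:2])
```

```text
2.95 [0.48111468 0.17308655 0.14087794] [-0.1503701   0.40224386 -0.12732695] 0.02963055589254919
[[320.63412155 135.49685287]
 [319.10979074 288.49112173]
 [310.9035778  193.99064736]
 [329.19601024 194.15284   ]]
[320 194] [198 197 202 219 220 219 219 219 219 219 217 217 211 206 198 187 120 145
 173 168 167 162 168 156 135 195 200 200 201 201 202 121 107 108 108 107
 108 108 108 108 107  63  52  51  50  51  51  53  49  54]
```

The bar's edges at columns 312–328 match the prediction (311–329), so I'll go down and close.

Call:
{"fn": "play_rows", "kwargs": {"series": [{"gripper": 0.35, "x": 0, "y": 0.0005, "z": 0.02, "yaw": 0}, {"gripper": 0.35, "x": 0, "y": 0, "z": 0.02, "yaw": 0}, {"gripper": 0.35, "x": 0, "y": 0, "z": 0.006, "yaw": 0}, {"gripper": 0, "x": 0, "y": 0, "z": 0, "yaw": 0}, {"gripper": 0, "x": 0, "y": 0, "z": 0, "yaw": 0}, {"gripper": 0, "x": 0, "y": 0, "z": 0, "yaw": 0}, {"gripper": 0, "x": 0, "y": 0, "z": 0, "yaw": 0}], "force": 25}}

```text
time_s: 3.7
ee_pos: [0.483, 0.1736, 0.0978]
tcp_rot: [2.213, 2.229, 0.002]
contact_force: [0.3, -0.1, -0.3]
gripper_width: -0.0001
grip_force: 0.0
```

Run:
```python
from h import *
s=env.state(); d=snapshot('wrist');e=snapshot('scene');t=snapshot('top')
print(s['time_s'],s['ee_pos'],s['contact_force'],s['gripper_width'],s['grip_force'])
a=d['color'];b=cv2.resize(e['color'][130:250,300:460],(0,0),fx=2.5,fy=2.5)  # 400x300
c=cv2.resize(t['color'][150:250,205:305],(0,0),fx=2,fy=2)
o=np.zeros((600,800,3),np.uint8);o[:300,:480]=cv2.resize(a,(480,300));o[300:,:400]=b;o[300:500,400:600]=c
cv2.imwrite('pics/w4.png',o)
```

```text
3.7 [0.48302772 0.17359289 0.09775303] [ 0.2643008  -0.12033962 -0.3014784 ] -0.0001260561687532407 0.0
```

View pics/w4.png

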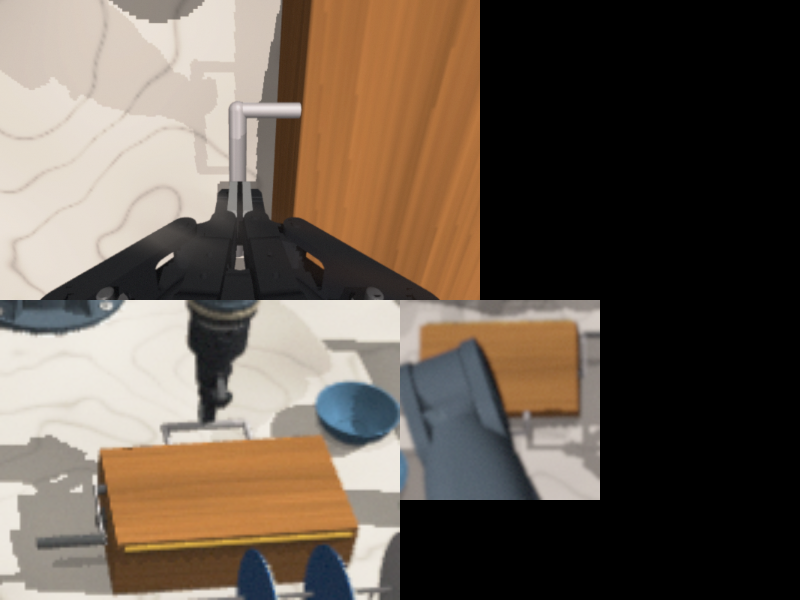

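Run:
```python
from h import *
s=env.state(); e=snapshot('scene'); d=snapshot('wrist')
p=s['ee_pos']
for z in (.05,.0758,.0978,.11,.12): print(z,proj(e,[[p[0],p[1],z]])[0],proj(d,[[p[0],p[1]+.011,z]],s)[0])
print('bar in scene',proj(e,[[.482,.118,.092],[.482,.228,.092],[.482,.118,.099]]))
b=cv2.resize(e['color'][150:210,350:430],(0,0),fx=8,fy=8,interpolation=cv2.INTER_CUBIC)
cv2.imwrite('pics/s5.png',b)
```

```text
0.05 [380.85468245 188.87041554] [318.39682854 203.41325167]
0.0758 [381.60875707 183.3588627 ] [318.31692648 218.16247515]
0.0978 [382.26693163 178.55300741] [318.22941043 234.30763303]
0.11 [382.63812217 175.84460169] [318.17022038 245.22150311]
0.12 [382.94575256 173.60102889] [318.11430829 255.52679246]
bar in scene [[365.82594235 180.65406004]
 [397.94428044 178.72803986]
 [365.98346899 179.11362361]]
```

View pics/s5.png

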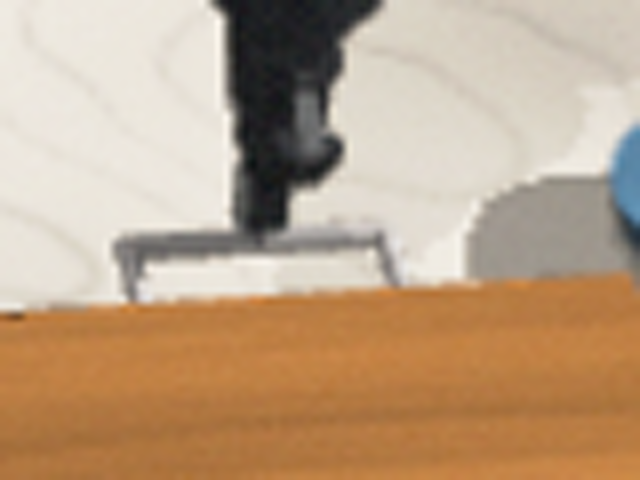

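Run:
```python
from h import *
d=snapshot('wrist'); print(d['fx'],d['k1'])
s0=dict(ee_pos=np.zeros(3),tcp_rot=np.zeros(3))
for z in (-.03,-.02,-.01,0,.009,.022):print(z,proj(d,[[.011,-.0425,z],[.011,.0425,z],[.011,0,z],[-.011,0,z]],s0).round(0).tolist())
g=cv2.cvtColor(d['color'],cv2.COLOR_BGR2GRAY)
print(g[200:270:4,318],g[200:270:4,308], g[236,290:350:3])
s=env.state();print(s['joint_positions'],s['ee_pos'])
```

```text
313.22640090712474 0.010294252748955282
-0.03 [[217.0, 264.0], [419.0, 264.0], [318.0, 264.0], [318.0, 308.0]]
-0.02 [[224.0, 253.0], [412.0, 253.0], [318.0, 253.0], [318.0, 294.0]]
-0.01 [[230.0, 243.0], [406.0, 243.0], [318.0, 243.0], [318.0, 282.0]]
0 [[235.0, 234.0], [401.0, 234.0], [318.0, 234.0], [318.0, 272.0]]
0.009 [[239.0, 227.0], [397.0, 227.0], [318.0, 227.0], [318.0, 263.0]]
0.022 [[245.0, 218.0], [391.0, 218.0], [318.0, 218.0], [318.0, 252.0]]
[168 169 167 169 168 168 167 168 168 169 164  31  31  29  31  35  41  48] [134 132 134 134 132 132 130 132 132 131 129 138 139 140 140 140 140 141] [222 223 222 224 224 218 131 165 168 169 160 145 122 196 203 201 192 166
 100 106]
[ 3.45035022e-01  3.00597896e-01 -2.55120299e-01  1.01497157e+00
  1.33406523e-05  1.90878074e+00] [0.48261455 0.17346204 0.09708728]
```

The fingers shut just above the bar. In the scene picture the tips are at about row 179.5, level with the bar's top, so they reach less far than I assumed. I'll open again, go lower while watching the force, and pinch.

Call:
{"fn": "play_rows", "kwargs": {"series": [{"gripper": 0.38, "x": 0, "y": 0, "z": -0.005, "yaw": 0}, {"gripper": 0.38, "x": 0, "y": 0, "z": 0, "yaw": 0}, {"gripper": 0.38, "x": 0, "y": 0, "z": 0, "yaw": 0}, {"gripper": 0.38, "x": 0, "y": 0, "z": 0, "yaw": 0}, {"gripper": 0.38, "x": 0, "y": 0, "z": 0.008, "yaw": 0}, {"gripper": 0.38, "x": 0, "y": 0, "z": 0.006, "yaw": 0}, {"gripper": 0.38, "x": 0, "y": 0, "z": 0.006, "yaw": 0}, {"gripper": 0.38, "x": 0, "y": 0, "z": 0, "yaw": 0}]}}

```text
time_s: 4.8
ee_pos: [0.4819, 0.1732, 0.0808]
tcp_rot: [-2.213, -2.229, 0.003]
contact_force: [0.1, 0.2, 0.3]
gripper_width: 0.0324
grip_force: 0.0
```

Run:
```python
from h import *
s=env.state(); d=snapshot('wrist');e=snapshot('scene')
print(s['time_s'],s['ee_pos'],s['contact_force'],s['gripper_width'],s['grip_force'])
o=np.zeros((480,800,3),np.uint8);o[:300,:480]=cv2.resize(d['color'],(480,300));o[:480,480:]=cv2.resize(e['color'][150:210,360:400],(320,480),interpolation=cv2.INTER_CUBIC)
cv2.imwrite('pics/w6.png',o)
```

```text
4.8 [0.48191412 0.17316494 0.08084036] [0.10850125 0.21076783 0.33859369] 0.032377116168421954 0.0
```

View pics/w6.png

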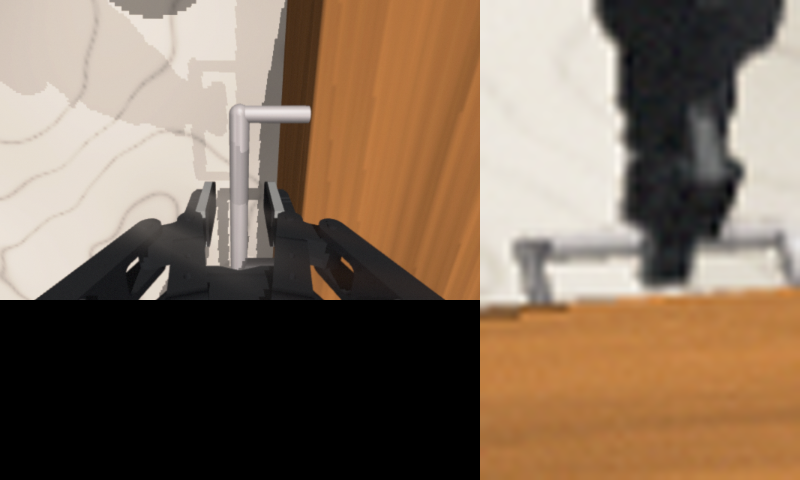

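The bar now lies between the open jaws, at panel (238,150–265). The near finger covers the bar in the scene crop and reaches about 6 px below it. Closing.

Call:
{"fn": "play_rows", "kwargs": {"series": [{"gripper": 0, "x": 0, "y": 0, "z": 0, "yaw": 0}, {"gripper": 0, "x": 0, "y": 0, "z": 0, "yaw": 0}, {"gripper": 0, "x": 0, "y": 0, "z": 0, "yaw": 0}, {"gripper": 0, "x": 0, "y": 0, "z": 0, "yaw": 0}], "force": 25}}

```text
time_s: 5.3
ee_pos: [0.4815, 0.1735, 0.0822]
tcp_rot: [-2.212, -2.228, 0.002]
contact_force: [-9.1, 0.6, 8.5]
gripper_width: 0.0107
grip_force: 25.3
```

Call:
{"fn": "play_rows", "kwargs": {"series": [{"gripper": 0, "x": 0, "y": 0.0003, "z": -0.0105, "yaw": 0}, {"gripper": 0, "x": 0, "y": 0.0008, "z": -0.0105, "yaw": 0}, {"gripper": 0, "x": 0, "y": 0.0013, "z": -0.0104, "yaw": 0}, {"gripper": 0, "x": 0, "y": 0.0018, "z": -0.0103, "yaw": 0}, {"gripper": 0, "x": 0, "y": 0.0023, "z": -0.0102, "yaw": 0}, {"gripper": 0, "x": 0, "y": 0.0029, "z": -0.0101, "yaw": 0}]}}

```text
time_s: 5.9
ee_pos: [0.4904, 0.1735, 0.1445]
tcp_rot: [-2.212, -2.228, 0.003]
contact_force: [-9.9, 2.1, -0.7]
gripper_width: 0.0106
grip_force: 24.5
```

Call:
{"fn": "play_rows", "kwargs": {"series": [{"gripper": 0, "x": 0, "y": 0.0024, "z": -0.0099, "yaw": 0}, {"gripper": 0, "x": 0, "y": 0.0033, "z": -0.0098, "yaw": 0}, {"gripper": 0, "x": 0, "y": 0.0043, "z": -0.0096, "yaw": 0}, {"gripper": 0, "x": 0, "y": 0.0048, "z": -0.0093, "yaw": 0}]}}

```text
time_s: 6.3
ee_pos: [0.506, 0.1735, 0.1835]
tcp_rot: [-2.213, -2.229, 0.002]
contact_force: [-7.8, 1.2, -0.5]
gripper_width: 0.0105
grip_force: 24.5
```

```bash
cat >> h.py <<'E'
def fr(H=(.6915,.0822)):
    s=env.state();p=s['ee_pos'];f=s['contact_force']
    a=np.array([H[0]-p[0],p[2]-H[1]]);r=np.hypot(*a);th=np.arctan2(a[1],a[0])
    print('t',s['time_s'],'p',p.round(4),'th',th.round(4),'r',r.round(4),'rad',(-f[0]*np.cos(th)+f[2]*np.sin(th)).round(2),'lift',(-f[0]*np.sin(th)-f[2]*np.cos(th)).round(2))
E
python3 -c "
from h import *
fr()"
```

```text
t 6.3 p [0.506  0.1735 0.1835] th 0.4996 r 0.2114 rad 6.6 lift 4.16
```

Call:
{"fn": "play_rows", "kwargs": {"series": [{"gripper": 0, "x": 0, "y": 0.0047, "z": -0.0093, "yaw": 0}, {"gripper": 0, "x": 0, "y": 0.0051, "z": -0.009, "yaw": 0}, {"gripper": 0, "x": 0, "y": 0.0061, "z": -0.0085, "yaw": 0}, {"gripper": 0, "x": 0, "y": 0.0066, "z": -0.0082, "yaw": 0}, {"gripper": 0, "x": 0, "y": 0.007, "z": -0.0079, "yaw": 0}, {"gripper": 0, "x": 0, "y": 0.0073, "z": -0.0075, "yaw": 0}, {"gripper": 0, "x": 0, "y": 0.0077, "z": -0.0071, "yaw": 0}, {"gripper": 0, "x": 0, "y": 0.0081, "z": -0.0067, "yaw": 0}, {"gripper": 0, "x": 0, "y": 0.0084, "z": -0.0063, "yaw": 0}]}}

```text
time_s: 7.2
ee_pos: [0.5663, 0.1739, 0.2556]
tcp_rot: [-2.213, -2.229, 0.001]
contact_force: [-23.0, -3.2, 25.6]
gripper_width: 0.0102
grip_force: 24.5
```

```bash
python3 -c "
from h import *
fr()"
```

```text
t 7.2 p [0.5663 0.1739 0.2556] th 0.9454 r 0.2139 rad 34.17 lift 3.67
```

```bash
python3 -c "
import numpy as np
from scipy.optimize import least_squares as ls
P=np.array([(.4815,.0822),(.4904,.1445),(.506,.1835),(.5663,.2556)])
print(ls(lambda c:np.hypot(P[:,0]-c[0],P[:,1]-c[1])-.21,[.69,.08]))
print(ls(lambda c:np.hypot(P[:,0]-c[0],P[:,1]-c[1])-c[2],[.69,.08,.21]).x)
"|grep -E ' x:|fun:|^\[|cost'
```

```text
fun: [ 5.042e-04 -3.662e-04 -4.326e-04  3.882e-04]
           x: [ 6.920e-01  8.686e-02]
        cost: 3.6306212426701443e-07
[0.69954526 0.08302449 0.21803503]
```

Call:
{"fn": "play_rows", "kwargs": {"series": [{"gripper": 0, "x": 0, "y": -0.0012, "z": -0.0016, "yaw": 0}, {"gripper": 0, "x": 0, "y": 0, "z": 0, "yaw": 0}]}}

```text
time_s: 7.4
ee_pos: [0.5665, 0.1739, 0.2561]
tcp_rot: [2.213, 2.229, 0.001]
contact_force: [-9.6, -1.2, 9.0]
gripper_width: 0.0105
grip_force: 25.9
```

```bash
python3 -c "
from h import *
fr((.692,.0869))"
```

```text
t 7.4 p [0.5665 0.1739 0.2561] th 0.9328 r 0.2107 rad 12.93 lift 2.35
```

Call:
{"fn": "play_rows", "kwargs": {"series": [{"gripper": 0, "x": 0, "y": 0.0026, "z": -0.0035, "yaw": 0}, {"gripper": 0, "x": 0, "y": 0.0034, "z": -0.0024, "yaw": 0}, {"gripper": 0, "x": 0, "y": 0.0035, "z": -0.0023, "yaw": 0}, {"gripper": 0, "x": 0, "y": 0.0035, "z": -0.0023, "yaw": 0}, {"gripper": 0, "x": 0, "y": 0.0036, "z": -0.0022, "yaw": 0}, {"gripper": 0, "x": 0, "y": 0.0036, "z": -0.0021, "yaw": 0}, {"gripper": 0, "x": 0, "y": 0.0037, "z": -0.002, "yaw": 0}, {"gripper": 0, "x": 0, "y": 0.0037, "z": -0.002, "yaw": 0}]}}

```text
time_s: 8.2
ee_pos: [0.5943, 0.1741, 0.2745]
tcp_rot: [2.213, 2.229, 0.001]
contact_force: [-6.3, -3.7, 7.8]
gripper_width: 0.0099
grip_force: 24.5
```

```bash
python3 -c "
from h import *
fr((.692,.0869))"
```

```text
t 8.2 p [0.5943 0.1741 0.2745] th 1.0906 r 0.2115 rad 9.88 lift 2.0
```

Call:
{"fn": "play_rows", "kwargs": {"series": [{"gripper": 0, "x": 0, "y": 0.0019, "z": -0.0021, "yaw": 0}, {"gripper": 0, "x": 0, "y": 0.0023, "z": -0.0012, "yaw": 0}, {"gripper": 0, "x": 0, "y": 0.0024, "z": -0.0011, "yaw": 0}, {"gripper": 0, "x": 0, "y": 0.0024, "z": -0.0011, "yaw": 0}]}}

```text
time_s: 8.6
ee_pos: [0.6033, 0.1741, 0.2793]
tcp_rot: [2.214, 2.229, -0.0]
contact_force: [-2.9, -4.1, 5.2]
gripper_width: 0.0099
grip_force: 24.5
```

```bash
python3 -c "
from h import *
fr((.692,.0869))"
```

```text
t 8.6 p [0.6033 0.1741 0.2793] th 1.1389 r 0.2119 rad 5.96 lift 0.46
```

Call:
{"fn": "play_rows", "kwargs": {"series": [{"gripper": 0, "x": 0, "y": 0.0017, "z": -0.0014, "yaw": 0}, {"gripper": 0, "x": 0, "y": 0.0019, "z": -0.0009, "yaw": 0}]}}

```text
time_s: 8.8
ee_pos: [0.607, 0.1741, 0.2812]
tcp_rot: [2.214, 2.229, -0.001]
contact_force: [-1.4, -4.9, -2.1]
gripper_width: 0.0096
grip_force: 24.5
```

```bash
python3 -c "
from h import *
fr((.692,.0869))"
```

```text
t 8.8 p [0.607  0.1741 0.2812] th 1.1584 r 0.212 rad -1.35 lift 2.09
```

Call:
{"fn": "play_rows", "kwargs": {"series": [{"gripper": 0, "x": 0, "y": 0.0019, "z": -0.0008, "yaw": 0}, {"gripper": 0, "x": 0, "y": 0.0019, "z": -0.0008, "yaw": 0}]}}

```text
time_s: 9.0
ee_pos: [0.6108, 0.1742, 0.283]
tcp_rot: [2.214, 2.229, -0.0]
contact_force: [-0.4, -4.9, 0.6]
gripper_width: 0.0096
grip_force: 24.0
```

```bash
python3 -c "
from h import *
fr((.692,.0869))"
```

```text
t 9.0 p [0.6108 0.1742 0.283 ] th 1.1782 r 0.2122 rad 0.68 lift 0.14
```

Call:
{"fn": "play_rows", "kwargs": {"series": [{"gripper": 0, "x": 0, "y": 0.002, "z": -0.0008, "yaw": 0}, {"gripper": 0, "x": 0, "y": 0.002, "z": -0.0008, "yaw": 0}]}}

```text
time_s: 9.2
ee_pos: [0.6148, 0.1742, 0.2846]
tcp_rot: [2.214, 2.229, -0.0]
contact_force: [-0.6, -5.8, 0.9]
gripper_width: 0.0094
grip_force: 24.1
```

```bash
python3 -c "
from h import *
fr((.692,.0869))"
```

```text
t 9.2 p [0.6148 0.1742 0.2846] th 1.1983 r 0.2122 rad 1.03 lift 0.21
```

Call:
{"fn": "play_rows", "kwargs": {"series": [{"gripper": 0, "x": -0.0005, "y": 0.002, "z": -0.0006, "yaw": 0}, {"gripper": 0, "x": 0, "y": 0.002, "z": -0.0006, "yaw": 0}]}}

```text
time_s: 9.4
ee_pos: [0.6188, 0.1742, 0.2862]
tcp_rot: [-2.213, -2.229, -0.002]
contact_force: [-2.9, -2.3, 6.0]
gripper_width: 0.0092
grip_force: 24.7
```

```bash
python3 -c "
from h import *
fr((.692,.0869))"
```

```text
t 9.4 p [0.6188 0.1742 0.2862] th 1.2189 r 0.2123 rad 6.61 lift 0.62
```

Call:
{"fn": "play_rows", "kwargs": {"series": [{"gripper": 0, "x": 0, "y": 0.0018, "z": -0.0012, "yaw": 0}, {"gripper": 0, "x": 0, "y": 0.002, "z": -0.0007, "yaw": 0}]}}

```text
time_s: 9.6
ee_pos: [0.6226, 0.1741, 0.2877]
tcp_rot: [-2.213, -2.229, -0.001]
contact_force: [-10.7, -1.4, 5.8]
gripper_width: 0.0095
grip_force: 24.2
```

```bash
python3 -c "
from h import *
fr((.692,.0869))"
```

```text
t 9.6 p [0.6226 0.1741 0.2877] th 1.2381 r 0.2125 rad 9.01 lift 8.21
```

The lift force jumped from 0.6 to 8.2 N, so the stay is coming straight. I'll hold for one row to check that it is steady.

Call:
{"fn": "play_rows", "kwargs": {"series": [{"gripper": 0, "x": 0, "y": 0, "z": 0, "yaw": 0}, {"gripper": 0, "x": 0, "y": 0, "z": 0, "yaw": 0}]}}

```text
time_s: 9.8
ee_pos: [0.6221, 0.1741, 0.2877]
tcp_rot: [-2.213, -2.229, 0.0]
contact_force: [-4.8, 0.0, 3.5]
gripper_width: 0.0091
grip_force: 24.1
```

```bash
python3 -c "
from h import *
fr((.692,.0869)); print(env.state()['contact_force'])"
```

```text
t 9.8 p [0.6221 0.1741 0.2877] th 1.236 r 0.2126 rad 4.87 lift 3.4
[-4.81227215  0.03359198  3.4854456 ]
```

Call:
{"fn": "play_rows", "kwargs": {"series": [{"gripper": 0, "x": 0, "y": 0.0006, "z": -0.0006, "yaw": 0}, {"gripper": 0, "x": 0, "y": 0.0005, "z": -0.0002, "yaw": 0}, {"gripper": 0, "x": 0, "y": 0, "z": 0, "yaw": 0}, {"gripper": 0, "x": 0, "y": 0, "z": 0, "yaw": 0}]}}

```text
time_s: 10.2
ee_pos: [0.6233, 0.1741, 0.2881]
tcp_rot: [-2.213, -2.229, 0.001]
contact_force: [-4.9, 0.9, -1.8]
gripper_width: 0.0088
grip_force: 23.6
```

```bash
python3 -c "
from h import *
fr((.692,.0869)); print(env.state()['contact_force'])"
```

```text
t 10.2 p [0.6233 0.1741 0.2881] th 1.2416 r 0.2127 rad -0.15 lift 5.21
[-4.88284916  0.9090325  -1.82575919]
```

Call:
{"fn": "play_rows", "kwargs": {"series": [{"gripper": 0, "x": 0, "y": 0.0006, "z": -0.0001, "yaw": 0}, {"gripper": 0, "x": 0, "y": 0.0005, "z": -0.0002, "yaw": 0}, {"gripper": 0, "x": 0, "y": 0, "z": 0, "yaw": 0}, {"gripper": 0, "x": 0, "y": 0, "z": 0, "yaw": 0}]}}

```text
time_s: 10.6
ee_pos: [0.6243, 0.1741, 0.2885]
tcp_rot: [-2.213, -2.229, 0.001]
contact_force: [-5.5, 0.7, -1.1]
gripper_width: 0.0094
grip_force: 23.7
```

```bash
python3 -c "
from h import *
fr((.692,.0869)); print(env.state()['contact_force'])"
```

```text
t 10.6 p [0.6243 0.1741 0.2885] th 1.247 r 0.2127 rad 0.71 lift 5.52
[-5.45815358  0.73277326 -1.08754899]
```

Call:
{"fn": "play_rows", "kwargs": {"series": [{"gripper": 0, "x": 0, "y": 0.0006, "z": -0.0002, "yaw": 0}, {"gripper": 0, "x": 0, "y": 0.0005, "z": -0.0002, "yaw": 0}, {"gripper": 0, "x": 0, "y": 0, "z": 0, "yaw": 0}, {"gripper": 0, "x": 0, "y": 0, "z": 0, "yaw": 0}]}}

```text
time_s: 11.0
ee_pos: [0.6254, 0.1741, 0.2888]
tcp_rot: [-2.213, -2.229, 0.001]
contact_force: [-5.2, 1.0, -0.6]
gripper_width: 0.0089
grip_force: 23.6
```

```bash
python3 -c "
from h import *
fr((.692,.0869)); print(env.state()['contact_force'])"
```

```text
t 11.0 p [0.6254 0.1741 0.2888] th 1.2522 r 0.2126 rad 1.12 lift 5.15
[-5.24180659  0.95489027 -0.55276359]
```

```bash
cat >> h.py <<'E'
def thumb():
    """dark rod right of the chest: top-view mask, and scene-view mask"""
    t=snapshot('top'); e=snapshot('scene'); out=[]
    for d,P in ((t,[[x,y,z] for x in(.53,.72) for y in(-.07,.015) for z in(.05,.14)]),(e,[[x,y,z] for x in(.53,.72) for y in(-.07,.0) for z in(.05,.14)])):
        q=proj(d,P); a=q.min(0).astype(int);b=q.max(0).astype(int)
        g=cv2.cvtColor(d['color'],cv2.COLOR_BGR2GRAY)[a[1]:b[1],a[0]:b[0]]
        m=(g<85).astype(np.uint8); n,l,st,c=cv2.connectedComponentsWithStats(m)
        for i in range(1,n):
            if st[i,4]>12: print(st[i,:2]+a,st[i,2:],c[i]+a, g[l==i].mean().round())
        print('--')
    return t,e
E
python3 -c "
from h import *
t,e=thumb()
for x,z in ((.60,.123),(.61,.12),(.58,.12),(.64,.11)): print(x,z,proj(t,[[x,0,z],[x,-.07,z]]).round(0).tolist(),proj(e,[[x,0,z],[x,-.07,z]]).round(0).tolist())
"
```

```text
[295 175] [23  4 52] [306.25       176.44230769] 69.0
--
[314 205] [ 26   8 103] [327.03883495 207.89320388] 59.0
--
0.6 0.123 [[300.0, 183.0], [319.0, 182.0]] [[335.0, 201.0], [313.0, 202.0]]
0.61 0.12 [[300.0, 180.0], [319.0, 180.0]] [[336.0, 204.0], [314.0, 205.0]]
0.58 0.12 [[300.0, 188.0], [319.0, 188.0]] [[335.0, 197.0], [313.0, 198.0]]
0.64 0.11 [[300.0, 173.0], [319.0, 172.0]] [[337.0, 213.0], [314.0, 214.0]]
```

The thumb rod is at about x=0.625, which is still hingeward of upright, so the stay has not snapped over. I'll keep raising in small steps.

Call:
{"fn": "play_rows", "kwargs": {"series": [{"gripper": 0, "x": 0, "y": 0.001, "z": -0.0003, "yaw": 0}, {"gripper": 0, "x": 0, "y": 0.001, "z": -0.0003, "yaw": 0}, {"gripper": 0, "x": 0, "y": 0, "z": 0, "yaw": 0}]}}

```text
time_s: 11.4
ee_pos: [0.6273, 0.1741, 0.2894]
tcp_rot: [-2.213, -2.229, 0.001]
contact_force: [-7.0, 0.5, 0.9]
gripper_width: 0.0092
grip_force: 23.8
```

```bash
python3 -c "
from h import *
fr((.692,.0869)); print(env.state()['contact_force']); thumb()"
```

```text
t 11.4 p [0.6273 0.1741 0.2894] th 1.2618 r 0.2126 rad 3.02 lift 6.39
[-7.00412647  0.53220707  0.9348259 ]
[295 175] [23  4 60] [305.05 175.9 ] 71.0
--
[314 200] [ 26  13 108] [327.58333333 207.86111111] 59.0
--
```

```bash
cat >> h.py <<'E'
def rod():
    t=snapshot('top'); e=snapshot('scene')
    g=cv2.cvtColor(t['color'],cv2.COLOR_BGR2GRAY)[165:200,302:316].mean(1)
    h=cv2.cvtColor(e['color'],cv2.COLOR_BGR2GRAY)[190:220,318:328].mean(1)
    print('top165',g.round().astype(int)); print('scene190',h.round().astype(int))
E
python3 -c "
from h import *
rod()"
```

```text
top165 [208 207 198 179 157 144 143 142 134 109  75  61  83 118 138 143 144 144
 145 145 146 145 146 146 146 146 147 145 141 134 132 134 139 144 147]
scene190 [230 231 231 231 232 232 232 232 230 228 227 230 232 233 233 230 167  60
  55  51  68 132 150 150 151 151 151 150 151 150]
```

Call:
{"fn": "play_rows", "kwargs": {"series": [{"gripper": 0, "x": 0, "y": 0.0005, "z": -0.0004, "yaw": 0}, {"gripper": 0, "x": 0, "y": 0.0008, "z": -0.0002, "yaw": 0}, {"gripper": 0, "x": 0, "y": 0, "z": 0, "yaw": 0}]}}

```text
time_s: 11.9
ee_pos: [0.6286, 0.1741, 0.2899]
tcp_rot: [-2.213, -2.229, 0.002]
contact_force: [-6.2, 0.9, -1.8]
gripper_width: 0.0096
grip_force: 23.6
```

```bash
python3 -c "
from h import *
fr((.692,.0869)); print(env.state()['contact_force']); rod()"
```

```text
t 11.9 p [0.6286 0.1741 0.2899] th 1.2679 r 0.2127 rad 0.11 lift 6.48
[-6.21404036  0.91844325 -1.83111387]
top165 [208 207 199 179 157 145 143 142 133 105  71  60  88 124 141 144 144 144
 144 145 145 145 146 146 146 146 146 145 140 135 132 134 140 146 147]
scene190 [230 230 231 231 232 232 232 232 230 228 227 230 232 233 233 230 183  60
  56  51  66 128 150 150 151 151 150 150 151 149]
```

The rod now drifts slightly hingeward as the bar is raised, so the stay is in line and being pulled about 5 N above the lifting force. I'll pull slightly more and let go, leaving the open jaws around the bar as a catch.

Call:
{"fn": "play_rows", "kwargs": {"series": [{"gripper": 0, "x": 0, "y": 0.0008, "z": -0.0003, "yaw": 0}, {"gripper": 0, "x": 0, "y": 0, "z": 0, "yaw": 0}, {"gripper": 0.45, "x": 0, "y": 0, "z": 0, "yaw": 0}, {"gripper": 0.45, "x": 0, "y": 0, "z": 0, "yaw": 0}, {"gripper": 0.45, "x": 0, "y": 0, "z": 0, "yaw": 0}, {"gripper": 0.45, "x": 0, "y": 0, "z": 0, "yaw": 0}, {"gripper": 0.45, "x": 0, "y": 0, "z": 0, "yaw": 0}, {"gripper": 0.45, "x": 0, "y": 0, "z": 0, "yaw": 0}]}}

```text
time_s: 12.8
ee_pos: [0.6298, 0.1739, 0.2906]
tcp_rot: [2.214, 2.229, 0.0]
contact_force: [-0.5, 0.0, 0.3]
gripper_width: 0.0381
grip_force: 0.0
```

```bash
python3 -c "
from h import *
print(env.state()['contact_force']); rod()"
```

```text
[-0.47064848  0.04911416  0.31218603]
top165 [208 207 199 179 157 144 143 142 142 136 115  82  62  73 106 132 142 144
 145 145 145 145 145 146 146 146 146 147 146 144 138 133 131 135 142]
scene190 [230 230 231 231 232 232 232 232 230 228 227 230 232 233 227 100  58  54
  54  89 149 149 149 150 150 151 151 152 149 138]
```

Call:
{"fn": "play_rows", "kwargs": {"series": [{"gripper": 0.45, "x": 0, "y": 0, "z": 0, "yaw": 0}, {"gripper": 0.45, "x": 0, "y": 0, "z": 0, "yaw": 0}, {"gripper": 0.45, "x": 0, "y": 0, "z": 0, "yaw": 0}, {"gripper": 0.45, "x": 0, "y": 0, "z": 0, "yaw": 0}, {"gripper": 0.45, "x": 0, "y": 0, "z": 0, "yaw": 0}]}}

```text
time_s: 13.4
ee_pos: [0.6298, 0.1739, 0.2906]
tcp_rot: [-2.214, -2.229, 0.0]
contact_force: [0.2, -0.5, -0.3]
gripper_width: 0.0385
grip_force: 0.0
```

```bash
python3 -c "
from h import *
print(env.state()['contact_force']); rod()
s=env.state();d=snapshot('wrist');cv2.imwrite('pics/w9.png',d['color'])
g=cv2.cvtColor(d['color'],cv2.COLOR_BGR2GRAY)
for th in (1.15,1.2,1.25,1.3):
  print(th,proj(d,[[.692-.21*np.cos(th),.173+.04,.092+.21*np.sin(th)]],s))
for r in (150,170,190): print(r,g[r,280:380:3])
"
```

```text
[ 0.22860445 -0.5314017  -0.3009553 ]
top165 [208 207 199 179 157 145 143 142 143 137 116  84  64  73 105 131 142 144
 145 145 145 146 145 146 146 146 147 147 147 144 138 132 132 135 142]
scene190 [230 231 231 231 231 232 232 232 230 229 226 229 232 233 226 100  58  54
  53  90 150 150 149 150 151 151 151 152 149 138]
1.15 [[272.07744594 177.27808327]]
1.2 [[290.51658417 179.47331483]]
1.25 [[310.30289194 181.51197485]]
1.3 [[331.29329396 183.35927411]]
150 [123 119 119 128 119 169 203 208 210 214 186 168 130  85  78  71  77  87
 140 137 124  81  80  80  79  85  85  81  76  79  77  86  81  85]
170 [122 120 119 125 119 162 202 209 210 214 187 167 133 123  80 123 132 131
 129 138 120  80  77  80  80  87  84  77  72  79  78  82  86 104]
190 [123 119 118 120 123 149 185 191 183 177 161 146 112  76 118 118 120 130
 131 138 110  81  83  80  80  84  84  79  72  76  80  82  84 201]
```

The lid stands by itself with zero force on the tool. The rod has snapped about 5–6 mm forward and stays put, and the bar is at about 1.24 rad. Next I'll retreat upward and go to the weight.

Call:
{"fn": "play_rows", "kwargs": {"series": [{"gripper": 0.45, "x": 0, "y": 0, "z": -0.015, "yaw": 0}, {"gripper": 0.45, "x": 0, "y": 0, "z": -0.025, "yaw": 0}, {"gripper": 0.45, "x": 0, "y": 0, "z": -0.025, "yaw": 0}, {"gripper": 0.6, "x": -0.0317, "y": -0.0169, "z": 0, "yaw": 0}, {"gripper": 0.6, "x": -0.0317, "y": -0.0169, "z": 0, "yaw": 0}, {"gripper": 0.6, "x": -0.0317, "y": -0.0169, "z": 0, "yaw": 0}, {"gripper": 0.6, "x": -0.0317, "y": -0.0169, "z": 0, "yaw": 0}, {"gripper": 0.6, "x": -0.0317, "y": -0.0169, "z": 0, "yaw": 0}, {"gripper": 0.6, "x": -0.0317, "y": -0.0169, "z": 0, "yaw": 0}, {"gripper": 0.6, "x": -0.0317, "y": -0.0169, "z": 0, "yaw": 0}, {"gripper": 0.6, "x": -0.0317, "y": -0.0169, "z": 0.0286, "yaw": 0}, {"gripper": 0.6, "x": -0.0317, "y": -0.0169, "z": 0.0286, "yaw": 0}, {"gripper": 0.6, "x": -0.0317, "y": -0.0169, "z": 0.0286, "yaw": 0}, {"gripper": 0.6, "x": -0.0317, "y": -0.0169, "z": 0.0286, "yaw": 0}, {"gripper": 0.6, "x": -0.0317, "y": -0.0169, "z": 0.0286, "yaw": 0}, {"gripper": 0.6, "x": -0.0317, "y": -0.0169, "z": 0.0286, "yaw": 0}, {"gripper": 0.6, "x": -0.0317, "y": -0.0169, "z": 0.0286, "yaw": 0}]}}

```text
time_s: 15.25
ee_pos: [0.3962, -0.2713, 0.1547]
tcp_rot: [2.213, 2.229, 0.0]
contact_force: [0.8, -0.2, -0.4]
gripper_width: 0.0514
grip_force: 0.0
```

Call:
{"fn": "play_rows", "kwargs": {"series": [{"gripper": 0.6, "x": 0, "y": 0, "z": 0, "yaw": -0.143}, {"gripper": 0.6, "x": 0, "y": 0, "z": 0, "yaw": -0.143}, {"gripper": 0.6, "x": 0, "y": 0, "z": 0, "yaw": -0.143}, {"gripper": 0.6, "x": 0, "y": 0, "z": 0, "yaw": -0.143}, {"gripper": 0.6, "x": 0, "y": 0, "z": 0, "yaw": -0.143}, {"gripper": 0.6, "x": 0, "y": 0, "z": 0, "yaw": -0.143}, {"gripper": 0.6, "x": 0, "y": 0, "z": 0, "yaw": -0.143}, {"gripper": 0.6, "x": 0, "y": 0, "z": 0, "yaw": -0.143}, {"gripper": 0.6, "x": 0, "y": 0, "z": 0, "yaw": -0.143}, {"gripper": 0.6, "x": 0, "y": 0, "z": 0, "yaw": -0.143}, {"gripper": 0.6, "x": 0, "y": 0, "z": 0, "yaw": -0.143}]}}

```text
time_s: 16.35
ee_pos: [0.3971, -0.2702, 0.1556]
tcp_rot: [-0.024, 3.141, -0.0]
contact_force: [0.6, -0.1, 0.4]
gripper_width: 0.0511
grip_force: 0.0
```

```bash
python3 -c "
from h import *
rod()
s=env.state();d=snapshot('wrist');cv2.imwrite('pics/w10.png',d['color'])
print(s['time_s'],s['ee_pos'],R.from_rotvec(s['tcp_rot']).as_matrix().round(3).tolist())
print(proj(d,[[.3944,-.2695,.05],[.3944,-.2695,.0]],s))
"
```

```text
top165 [202 201 193 173 151 139 137 137 137 133 117  86  60  65  95 124 136 139
 139 139 140 140 140 141 141 141 141 141 142 140 133 128 127 130 137]
scene190 [230 230 231 231 231 232 232 232 230 228 227 229 232 233 226 103  58  54
  53  90 149 150 150 150 151 151 151 151 150 138]
16.45 [ 0.39709462 -0.27020207  0.15558862] [[-1.0, -0.012, 0.0], [-0.012, 1.0, -0.0], [-0.0, -0.0, -1.0]]
[[320.46610375 189.07980911]
 [320.33841874 174.58560449]]
```

View pics/w10.png

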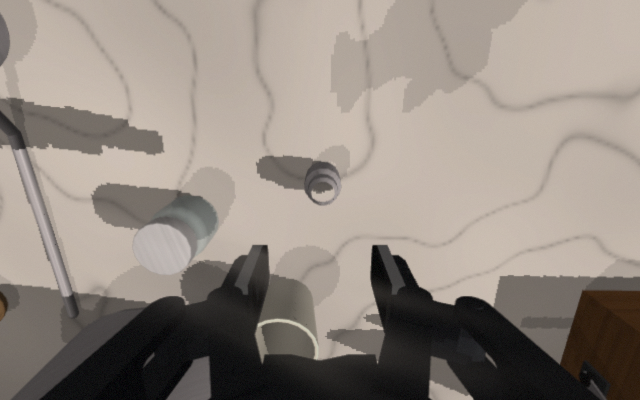

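The wrist view shows the weight with its top centred near (322,190), within 1–2 px of the prediction, and the cup and jar clear of the jaws. The lid's stay rod has not changed. Descending.

Call:
{"fn": "play_rows", "kwargs": {"series": [{"gripper": 0.6, "x": 0.002, "y": 0.0017, "z": 0.02, "yaw": 0}, {"gripper": 0.6, "x": 0, "y": 0, "z": 0.03, "yaw": 0}, {"gripper": 0.6, "x": 0, "y": 0, "z": 0.03, "yaw": 0}, {"gripper": 0.6, "x": 0, "y": 0, "z": 0.025, "yaw": 0}, {"gripper": 0.6, "x": 0, "y": 0, "z": 0.015, "yaw": 0}, {"gripper": 0.6, "x": 0, "y": 0, "z": 0.008, "yaw": 0}, {"gripper": 0.6, "x": 0, "y": 0, "z": 0.007, "yaw": 0}, {"gripper": 0.6, "x": 0, "y": 0, "z": 0.005, "yaw": 0}]}}

```text
time_s: 17.3
ee_pos: [0.3954, -0.2687, 0.0155]
tcp_rot: [-0.012, 3.141, -0.001]
contact_force: [-0.5, -0.3, -0.2]
gripper_width: 0.0516
grip_force: 0.0
```

Call:
{"fn": "play_rows", "kwargs": {"series": [{"gripper": 0.25, "x": 0, "y": 0, "z": 0, "yaw": 0}, {"gripper": 0.25, "x": 0, "y": 0, "z": 0, "yaw": 0}, {"gripper": 0.25, "x": 0, "y": 0, "z": 0, "yaw": 0}, {"gripper": 0.25, "x": 0, "y": 0, "z": 0, "yaw": 0}, {"gripper": 0.25, "x": 0, "y": 0, "z": 0, "yaw": 0}], "force": 25}}

```text
time_s: 17.8
ee_pos: [0.3953, -0.2687, 0.0158]
tcp_rot: [-0.014, 3.141, -0.001]
contact_force: [-0.2, 1.3, 2.3]
gripper_width: 0.0321
grip_force: 25.2
```

The grip width of 32 mm at 25 N fits the 34 mm lower part. I'll lift and carry it to the front of the chest.

Call:
{"fn": "play_rows", "kwargs": {"series": [{"gripper": 0.25, "x": 0, "y": 0, "z": -0.01, "yaw": 0}, {"gripper": 0.25, "x": 0, "y": 0, "z": -0.03, "yaw": 0}, {"gripper": 0.25, "x": 0, "y": 0, "z": -0.05, "yaw": 0}, {"gripper": 0.25, "x": 0, "y": 0, "z": -0.05, "yaw": 0}, {"gripper": 0.25, "x": 0, "y": 0, "z": -0.04, "yaw": 0}, {"gripper": 0.25, "x": -0.0054, "y": 0.02, "z": 0, "yaw": 0}, {"gripper": 0.25, "x": -0.0054, "y": 0.037, "z": 0, "yaw": 0}, {"gripper": 0.25, "x": -0.0054, "y": 0.037, "z": 0, "yaw": 0}, {"gripper": 0.25, "x": -0.0054, "y": 0.037, "z": 0, "yaw": 0}, {"gripper": 0.25, "x": -0.0054, "y": 0.037, "z": 0, "yaw": 0}, {"gripper": 0.25, "x": -0.0054, "y": 0.037, "z": 0, "yaw": 0}, {"gripper": 0.25, "x": -0.0054, "y": 0.037, "z": 0, "yaw": 0}, {"gripper": 0.25, "x": -0.0054, "y": 0.037, "z": 0, "yaw": 0}, {"gripper": 0.25, "x": -0.0054, "y": 0.037, "z": 0, "yaw": 0}, {"gripper": 0.25, "x": -0.0054, "y": 0.037, "z": 0, "yaw": 0}, {"gripper": 0.25, "x": -0.0054, "y": 0.037, "z": 0, "yaw": 0}, {"gripper": 0.25, "x": -0.0054, "y": 0.037, "z": 0, "yaw": 0}, {"gripper": 0.25, "x": 0, "y": 0.017, "z": 0, "yaw": 0}]}}

```text
time_s: 19.6
ee_pos: [0.4558, 0.1787, 0.196]
tcp_rot: [-0.017, 3.141, 0.001]
contact_force: [-0.8, -0.3, -1.9]
gripper_width: 0.0322
grip_force: 25.3
```

```bash
python3 -c "
from h import *
s=env.state();d=snapshot('wrist')
print(s['time_s'],s['ee_pos'],s['gripper_width'],s['grip_force'],s['contact_force'],R.from_rotvec(s['tcp_rot']).as_matrix().round(3).tolist())
hsv=cv2.cvtColor(d['color'],cv2.COLOR_BGR2HSV);m=cv2.inRange(hsv,(8,100,50),(22,255,255))
P=proj(d,[[.521,.15,.085],[.530,.15,.085],[.5225,.15,.085]],s);print(P)
x=int(P[0,0]);g=d['color'][:,x];print([(r,tuple(g[r].tolist())) for r in range(max(0,int(P[0,1])-24),int(P[0,1])+30,3) if r<400])
"
```

```text
19.6 [0.45577001 0.17865566 0.19604577] 0.03220354424403545 25.264885780052282 [-0.80822863 -0.26493198 -1.93839602] [[-1.0, -0.011, 0.0], [-0.011, 1.0, 0.001], [-0.0, 0.001, -1.0]]
[[287.72807646 257.37274253]
 [287.91832419 265.9638152 ]
 [287.76006923 258.81584169]]
[(233, (33, 55, 85)), (236, (29, 53, 80)), (239, (28, 53, 83)), (242, (25, 43, 66)), (245, (17, 27, 42)), (248, (25, 30, 37)), (251, (31, 33, 39)), (254, (38, 41, 42)), (257, (55, 57, 60)), (260, (83, 84, 90)), (263, (89, 91, 98)), (266, (89, 93, 100)), (269, (88, 90, 97)), (272, (82, 85, 92)), (275, (79, 81, 90)), (278, (64, 65, 73)), (281, (45, 51, 61)), (284, (39, 60, 88))]
```

```bash
python3 -c "
from h import *
s=env.state();d=snapshot('wrist')
for y in (.08,.10,.27,.29):
  P=proj(d,[[.521,y,.085],[.530,y,.085],[.53,y,.009]],s);x=int(P[0,0])
  print(y,P.round(0).tolist(),[(r,d['color'][r,x].tolist()) for r in range(int(P[0,1])-14,min(400,int(P[0,1])+24),2)])
"
```

```text
0.08 [[211.0, 257.0], [211.0, 266.0], [233.0, 232.0]] [(242, [59, 74, 97]), (244, [57, 74, 97]), (246, [57, 72, 97]), (248, [57, 74, 99]), (250, [54, 72, 97]), (252, [52, 70, 92]), (254, [51, 68, 92]), (256, [51, 68, 94]), (258, [51, 78, 114]), (260, [70, 119, 180]), (262, [68, 121, 181]), (264, [67, 120, 182]), (266, [67, 120, 182]), (268, [56, 100, 150]), (270, [35, 61, 92]), (272, [36, 59, 90]), (274, [35, 58, 90]), (276, [33, 59, 92]), (278, [36, 59, 88])]
0.1 [[232.0, 257.0], [233.0, 266.0], [250.0, 232.0]] [(243, [54, 71, 93]), (245, [54, 71, 95]), (247, [55, 70, 95]), (249, [54, 72, 97]), (251, [50, 67, 92]), (253, [50, 66, 91]), (255, [49, 66, 91]), (257, [50, 69, 95]), (259, [62, 100, 148]), (261, [69, 119, 179]), (263, [71, 118, 179]), (265, [68, 118, 178]), (267, [64, 114, 173]), (269, [59, 100, 150]), (271, [57, 99, 151]), (273, [57, 103, 156]), (275, [61, 109, 167]), (277, [46, 80, 122]), (279, [34, 58, 88])]
0.27 [[416.0, 259.0], [415.0, 268.0], [396.0, 233.0]] [(245, [29, 55, 84]), (247, [30, 54, 83]), (249, [32, 55, 85]), (251, [31, 55, 84]), (253, [29, 54, 84]), (255, [29, 51, 80]), (257, [30, 49, 78]), (259, [32, 60, 93]), (261, [56, 102, 158]), (263, [59, 103, 160]), (265, [55, 101, 157]), (267, [56, 102, 157]), (269, [36, 63, 98]), (271, [32, 58, 90]), (273, [31, 56, 89]), (275, [32, 58, 89]), (277, [32, 57, 88]), (279, [32, 56, 89]), (281, [30, 56, 86])]
0.29 [[438.0, 259.0], [437.0, 268.0], [413.0, 233.0]] [(245, [30, 55, 84]), (247, [29, 52, 81]), (249, [31, 55, 84]), (251, [31, 54, 84]), (253, [25, 51, 80]), (255, [30, 52, 82]), (257, [24, 49, 76]), (259, [30, 54, 83]), (261, [53, 99, 151]), (263, [53, 99, 153]), (265, [54, 100, 153]), (267, [55, 101, 154]), (269, [31, 58, 88]), (271, [20, 38, 59]), (273, [19, 35, 55]), (275, [23, 39, 57]), (277, [22, 38, 57]), (279, [25, 38, 56]), (281, [20, 35, 53])]
```

The front wall's top measures x=0.5225–0.532. I'll place the weight at x≈0.560.

Call:
{"fn": "play_rows", "kwargs": {"series": [{"gripper": 0.25, "x": -0.015, "y": -0.001, "z": 0, "yaw": 0}, {"gripper": 0.25, "x": -0.025, "y": -0.001, "z": 0, "yaw": 0}, {"gripper": 0.25, "x": -0.025, "y": -0.001, "z": 0, "yaw": 0}, {"gripper": 0.25, "x": -0.025, "y": -0.001, "z": 0, "yaw": 0}, {"gripper": 0.25, "x": -0.014, "y": -0.001, "z": 0, "yaw": 0}, {"gripper": 0.25, "x": 0, "y": 0, "z": 0.02, "yaw": 0}, {"gripper": 0.25, "x": 0, "y": 0, "z": 0.035, "yaw": 0}, {"gripper": 0.25, "x": 0, "y": 0, "z": 0.04, "yaw": 0}, {"gripper": 0.25, "x": 0, "y": 0, "z": 0.035, "yaw": 0}, {"gripper": 0.25, "x": 0, "y": 0, "z": 0.02, "yaw": 0}, {"gripper": 0.25, "x": 0, "y": 0, "z": 0.01, "yaw": 0}, {"gripper": 0.25, "x": 0, "y": 0, "z": 0.005, "yaw": 0}]}}

```text
time_s: 20.9
ee_pos: [0.5597, 0.1714, 0.0304]
tcp_rot: [0.014, -3.141, 0.0]
contact_force: [-0.0, 0.3, -0.4]
gripper_width: 0.0324
grip_force: 25.3
```

Call:
{"fn": "play_rows", "kwargs": {"series": [{"gripper": 0.25, "x": 0, "y": 0, "z": 0.003, "yaw": 0}, {"gripper": 0.25, "x": 0, "y": 0, "z": 0.0025, "yaw": 0}, {"gripper": 0.25, "x": 0, "y": 0, "z": 0, "yaw": 0}]}}

```text
time_s: 21.2
ee_pos: [0.5602, 0.1721, 0.0256]
tcp_rot: [-0.014, 3.141, 0.0]
contact_force: [-0.2, 0.7, -1.1]
gripper_width: 0.0323
grip_force: 25.3
```

Call:
{"fn": "play_rows", "kwargs": {"series": [{"gripper": 0.25, "x": 0, "y": 0, "z": 0.0008, "yaw": 0}, {"gripper": 0.25, "x": 0, "y": 0, "z": 0, "yaw": 0}]}}

```text
time_s: 21.4
ee_pos: [0.5603, 0.1721, 0.0248]
tcp_rot: [-0.015, 3.141, 0.0]
contact_force: [-0.2, -0.4, 3.9]
gripper_width: 0.0321
grip_force: 25.7
```

The weight is on the floor (Fz +3.9 N). I'll release and withdraw straight up.

Call:
{"fn": "play_rows", "kwargs": {"series": [{"gripper": 0.5, "x": 0, "y": 0, "z": 0, "yaw": 0}, {"gripper": 0.65, "x": 0, "y": 0, "z": 0, "yaw": 0}, {"gripper": 0.65, "x": 0, "y": 0, "z": 0, "yaw": 0}, {"gripper": 0.65, "x": 0, "y": 0, "z": 0, "yaw": 0}, {"gripper": 0.65, "x": 0, "y": 0, "z": -0.01, "yaw": 0}, {"gripper": 0.65, "x": 0, "y": 0, "z": -0.02, "yaw": 0}, {"gripper": 0.65, "x": 0, "y": 0, "z": -0.04, "yaw": 0}, {"gripper": 0.65, "x": 0, "y": 0, "z": -0.05, "yaw": 0}, {"gripper": 0.65, "x": 0, "y": 0, "z": -0.05, "yaw": 0}, {"gripper": 0.65, "x": 0.025, "y": 0, "z": 0, "yaw": 0}, {"gripper": 0.65, "x": 0.03, "y": 0, "z": 0, "yaw": 0}, {"gripper": 0.65, "x": 0.02, "y": 0, "z": 0, "yaw": 0}]}}

```text
time_s: 22.6
ee_pos: [0.4835, 0.1713, 0.1953]
tcp_rot: [-0.015, 3.141, 0.001]
contact_force: [0.4, -0.0, 0.6]
gripper_width: 0.0555
grip_force: 0.0
```

```bash
python3 -c "
from h import *
s=env.state();d=snapshot('wrist')
print(s['time_s'],s['ee_pos'],s['contact_force'])
print(proj(d,[[.56,.172,.059],[.56,.172,.009]],s))
rod()
o=np.zeros((500,640,3),np.uint8)
t=snapshot('top')['color'];e=snapshot('scene')['color']
o=np.vstack([np.hstack([cv2.resize(d['color'],(416,260)),cv2.resize(t[150:240,255:335],(231,260))]),cv2.resize(e[130:240,300:460],(647,445))[:340]])
cv2.imwrite('pics/w11.png',o)
"
```

```text
22.6 [0.48352443 0.17129869 0.19528541] [ 0.39472181 -0.04620455  0.63963195]
[[319.49617558 255.10581656]
 [319.49206975 234.10158422]]
top165 [202 200 192 173 150 138 137 137 137 136 128 100  66  58  86 119 135 139
 139 139 140 139 140 140 140 141 140 141 141 138 131 126 125 129 136]
scene190 [231 231 229 197 189 190 198 226 230 228 227 230 232 233 227 109  58  53
  52  87 149 150 150 151 151 152 152 151 149 137]
```

View pics/w11.png

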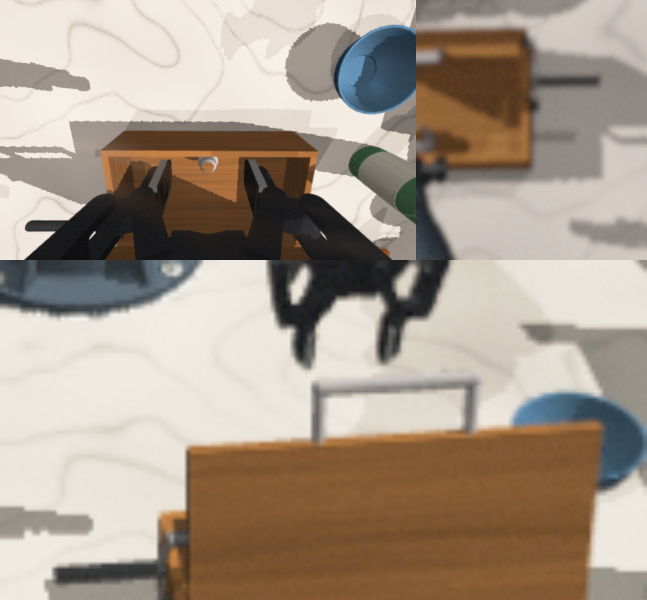

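The weight stands upright in the chest at panel (207,163), the lid stands raised, and the thumb rod sticks out right at panel (565,80). Next I'll triangulate the rod.

```bash
python3 -c "
from h import *
from scipy.optimize import least_squares as ls
t=snapshot('top');e=snapshot('scene')
gt=255-cv2.cvtColor(t['color'],cv2.COLOR_BGR2GRAY).astype(float);ge=255-cv2.cvtColor(e['color'],cv2.COLOR_BGR2GRAY).astype(float)
def row(g,c,a,b,th):
    v=np.clip(g[a:b,c-2:c+3].mean(1)-th,0,None);return (v*np.arange(a,b)).sum()/v.sum()
y=-.046
ct=int(proj(t,[[.62,y,.115]])[0,0]);ce=int(proj(e,[[.62,y,.115]])[0,0])
rt=row(gt,ct,172,185,135);re=row(ge,ce,200,214,140);print(ct,ce,rt,re)
f=lambda q:[proj(t,[[q[0],y,q[1]]])[0,1]-rt,proj(e,[[q[0],y,q[1]]])[0,1]-re]
q=ls(f,[.62,.115],diff_step=1e-4).x;print(q)
# rod end columns in both views
print(gt[int(round(rt)),290:325].round().astype(int),ge[int(round(re)),305:350].round().astype(int))
print(proj(t,[[q[0],yy,q[1]] for yy in (.02,-.046,-.071)]),proj(e,[[q[0],yy,q[1]] for yy in (.02,-.046,-.071)]))
x0=.6025
for zf in (.038,.046,.054): print(zf, np.hypot(q[0]-x0,q[1]-zf))
"
```

```text
312 321 177.6261904761905 207.36338546458143
[0.61943907 0.11648172]
[189 182 182 180 188 184 187 191 195 196 195 199 196 195 199 201 195 196
 193 193 197 193 197 198 196 199 194 188 160 129 119 118 119 118 118] [ 23  25  27  26  24  22  21  20 135 197 199 199 198 201 198 203 201 202
 200 198 203 204 204 207 206 202 203 205 204 205 208 204 203 200 191 201
 196 177 168 169 192 196 160 167 165]
[[294.49818575 177.88924054]
 [312.24390128 177.62619048]
 [318.97170623 177.52747843]] [[342.4747434  206.0585995 ]
 [321.42678632 207.36338546]
 [313.43132536 207.85932844]]
0.038 0.08028892701568618
0.046 0.07248864986699231
0.054 0.06473713708335135
```

Rod measured at x=0.619, z=0.1165, with its end at y≈−0.07, which puts the foot at about (0.6025, 0.041), as it should be. I'll go to the front side of the rod with the fingers shut.

Call:
{"fn": "play_rows", "kwargs": {"series": [{"gripper": 0, "x": 0, "y": -0.03, "z": 0, "yaw": 0}, {"gripper": 0, "x": 0, "y": -0.038, "z": 0, "yaw": 0}, {"gripper": 0, "x": 0, "y": -0.038, "z": 0, "yaw": 0}, {"gripper": 0, "x": 0, "y": -0.038, "z": 0, "yaw": 0}, {"gripper": 0, "x": 0, "y": -0.038, "z": 0, "yaw": 0}, {"gripper": 0, "x": 0, "y": -0.038, "z": 0, "yaw": 0.01}, {"gripper": 0, "x": -0.03, "y": 0, "z": 0, "yaw": 0}, {"gripper": 0, "x": -0.035, "y": 0, "z": 0, "yaw": 0}, {"gripper": 0, "x": -0.027, "y": 0, "z": 0, "yaw": 0}, {"gripper": 0, "x": 0, "y": 0, "z": 0.03, "yaw": 0}, {"gripper": 0, "x": 0, "y": 0, "z": 0.04, "yaw": 0}, {"gripper": 0, "x": 0, "y": 0, "z": 0.03, "yaw": 0}, {"gripper": 0, "x": 0, "y": 0, "z": 0.01, "yaw": 0}]}}

```text
time_s: 24.25
ee_pos: [0.5774, -0.0489, 0.0809]
tcp_rot: [-0.002, -3.137, -0.001]
contact_force: [-0.2, 0.0, -0.2]
gripper_width: -0.0002
grip_force: 0.0
```

Call:
{"fn": "play_rows", "kwargs": {"series": [{"gripper": 0, "x": -0.01, "y": 0, "z": 0, "yaw": 0}, {"gripper": 0, "x": -0.008, "y": 0, "z": 0, "yaw": 0}, {"gripper": 0, "x": -0.002, "y": 0, "z": 0, "yaw": 0}, {"gripper": 0, "x": -0.002, "y": 0, "z": 0, "yaw": 0}, {"gripper": 0, "x": -0.002, "y": 0, "z": 0, "yaw": 0}]}}

```text
time_s: 24.75
ee_pos: [0.6027, -0.049, 0.0845]
tcp_rot: [-0.002, -3.141, 0.001]
contact_force: [-4.3, -1.3, 1.0]
gripper_width: 0.0001
grip_force: 1.8
```

Contact at x≈0.602 with 4 N, as expected. I'll press along the rod's circle.

Call:
{"fn": "play_rows", "kwargs": {"series": [{"gripper": 0, "x": -0.0025, "y": 0, "z": 0.0005, "yaw": 0}, {"gripper": 0, "x": -0.0025, "y": 0, "z": 0.0006, "yaw": 0}, {"gripper": 0, "x": -0.0025, "y": 0, "z": 0.0007, "yaw": 0}]}}

```text
time_s: 25.05
ee_pos: [0.6105, -0.0487, 0.0825]
tcp_rot: [0.001, 3.142, 0.0]
contact_force: [-2.9, -0.6, 2.0]
gripper_width: -0.0
grip_force: 1.5
```

Call:
{"fn": "play_rows", "kwargs": {"series": [{"gripper": 0, "x": -0.0028, "y": 0, "z": 0.001, "yaw": 0}, {"gripper": 0, "x": -0.0028, "y": 0, "z": 0.0011, "yaw": 0}, {"gripper": 0, "x": -0.0028, "y": 0, "z": 0.0012, "yaw": 0}, {"gripper": 0, "x": -0.0027, "y": 0, "z": 0.0013, "yaw": 0}]}}

```text
time_s: 25.45
ee_pos: [0.6217, -0.0487, 0.0776]
tcp_rot: [-0.001, -3.142, -0.0]
contact_force: [-2.6, 0.3, 1.7]
gripper_width: -0.0
grip_force: 1.4
```

```bash
python3 -c "
from h import *
rod()"
```

```text
top165 [92 92 93 93 92 94 94 93 94 94 94 94 95 94 95 95 96 95 96 96 97 97 96 97
 96 98 98 97 98 98 98 98 98 98 99]
scene190 [ 38  34  36  34  34  34  30  31  29  26  31  47  68  64  60  42  30  35
  51  65  82  67  60  56  50  58  90 104 122 125]
```

Call:
{"fn": "play_rows", "kwargs": {"series": [{"gripper": 0, "x": -0.0026, "y": 0, "z": 0.0015, "yaw": 0}, {"gripper": 0, "x": -0.0025, "y": 0, "z": 0.0016, "yaw": 0}, {"gripper": 0, "x": -0.0025, "y": 0, "z": 0.0017, "yaw": 0}, {"gripper": 0, "x": -0.0024, "y": 0, "z": 0.0018, "yaw": 0}]}}

```text
time_s: 25.95
ee_pos: [0.6309, -0.0488, 0.0709]
tcp_rot: [-0.001, -3.14, 0.0]
contact_force: [-22.5, -1.3, 9.2]
gripper_width: -0.0001
grip_force: 1.6
```

The force rose because the damped lid can't sink as fast as I press. I'll back off slightly and wait.

Call:
{"fn": "play_rows", "kwargs": {"series": [{"gripper": 0, "x": 0.002, "y": 0, "z": -0.001, "yaw": 0}, {"gripper": 0, "x": 0, "y": 0, "z": 0, "yaw": 0}, {"gripper": 0, "x": 0, "y": 0, "z": 0, "yaw": 0}]}}

```text
time_s: 26.25
ee_pos: [0.6296, -0.0488, 0.0722]
tcp_rot: [0.001, 3.141, -0.0]
contact_force: [-2.6, -1.0, 0.3]
gripper_width: -0.0001
grip_force: 0.4
```

```bash
cat >> h.py <<'E'
def lid():
    """lid bar / lid extent in the scene view: topmost brown row and bar pixels"""
    e=snapshot('scene'); q={th:proj(e,[[.692-.17*np.cos(th),.25,.099+.17*np.sin(th)]])[0].round(1).tolist() for th in (0,.3,.6,.9,1.1,1.25)}
    hsv=cv2.cvtColor(e['color'],cv2.COLOR_BGR2HSV); m=cv2.inRange(hsv,(8,100,60),(22,255,255))
    print(env.state()['time_s'],[ (c,np.flatnonzero(m[120:240,c])[:1]+120) for c in (390,410,420)],q)
E
python3 -c "
from h import *
lid();s=env.state();print(s['contact_force'],s['ee_pos'])"
```

```text
26.3 [(390, array([172])), (410, array([171])), (420, array([170]))] {0: [407.3, 184.8], 0.3: [410.1, 174.9], 0.6: [413.9, 168.5], 0.9: [418.6, 166.5], 1.1: [422.0, 168.0], 1.25: [424.6, 170.7]}
[-3.46880962 -0.29610304  0.63487709] [ 0.62954319 -0.04881512  0.07219269]
```

Call:
{"fn": "play_rows", "kwargs": {"series": [{"gripper": 0, "x": 0, "y": 0, "z": 0, "yaw": 0}, {"gripper": 0, "x": 0, "y": 0, "z": 0, "yaw": 0}, {"gripper": 0, "x": 0, "y": 0, "z": 0, "yaw": 0}, {"gripper": 0, "x": 0, "y": 0, "z": 0, "yaw": 0}, {"gripper": 0, "x": 0, "y": 0, "z": 0, "yaw": 0}]}}

```text
time_s: 26.8
ee_pos: [0.6295, -0.0488, 0.0722]
tcp_rot: [0.001, 3.142, -0.0]
contact_force: [-2.3, 0.4, -0.4]
gripper_width: 0.0001
grip_force: 0.3
```

```bash
python3 -c "
from h import *
lid()
e=snapshot('scene');t=snapshot('top')
print({th:proj(e,[[.692-.21*np.cos(th),.228,.092+.21*np.sin(th)]])[0].round(1).tolist() for th in (0.2,.5,.8,1,1.1,1.2,1.25)})
hsv=cv2.cvtColor(t['color'],cv2.COLOR_BGR2HSV);m=cv2.inRange(hsv,(8,100,60),(22,255,255))
print('top brown', [(c,np.flatnonzero(m[150:230,c])[[0,-1]]+150) for c in (225,235,245)])
print({th:proj(t,[[.692-.17*np.cos(th),.27,.099+.17*np.sin(th)]])[0].round(1).tolist() for th in (0,.5,.8,1,1.1,1.25)})
"
```

```text
26.85 [(390, array([172])), (410, array([171])), (420, array([170]))] {0: [407.3, 184.8], 0.3: [410.1, 174.9], 0.6: [413.9, 168.5], 0.9: [418.6, 166.5], 1.1: [422.0, 168.0], 1.25: [424.6, 170.7]}
{0.2: [399.8, 170.2], 0.5: [403.7, 160.6], 0.8: [408.7, 155.8], 1: [412.6, 155.8], 1.1: [414.6, 156.9], 1.2: [416.7, 158.8], 1.25: [417.7, 160.0]}
top brown [(225, array([162, 208])), (235, array([162, 208])), (245, array([162, 208]))]
{0: [228.1, 205.4], 0.5: [223.8, 196.5], 0.8: [221.7, 186.0], 1: [220.6, 177.4], 1.1: [220.1, 172.8], 1.25: [219.7, 165.6]}
```

Call:
{"fn": "play_rows", "kwargs": {"series": [{"gripper": 0, "x": -0.001, "y": 0, "z": 0.0006, "yaw": 0}, {"gripper": 0, "x": -0.001, "y": 0, "z": 0.0007, "yaw": 0}, {"gripper": 0, "x": 0, "y": 0, "z": 0, "yaw": 0}]}}

```text
time_s: 27.25
ee_pos: [0.6304, -0.049, 0.0705]
tcp_rot: [-0.001, -3.139, 0.001]
contact_force: [-9.9, -2.3, 3.7]
gripper_width: -0.0001
grip_force: 1.7
```

```bash
python3 -c "
from h import *
s=env.state();print(s['ft_torque'],s['contact_force'],s['ee_pos'])
e=snapshot('scene');d=snapshot('wrist')
cv2.imwrite('pics/e12.png',e['color']);cv2.imwrite('pics/d12.png',d['color'])
g=cv2.cvtColor(e['color'],cv2.COLOR_BGR2GRAY)
for p in ([.648,-.065,.1035],[.648,-.045,.1035],[.6309,-.0488,.0709]): print(proj(e,[p]),proj(d,[p],s))
print(g[206:226,312:322:3].T)
g=cv2.cvtColor(d['color'],cv2.COLOR_BGR2GRAY)
for c in (265,280,295,345,360): print(c,g[200:330:5,c])
"
```

```text
[-0.28893977  1.40309829  0.38273215] [-9.86140486 -2.30187791  3.7160351 ] [ 0.63040421 -0.04896869  0.07048299]
[[316.13217902 217.25661705]] [[283.10564292 323.7929865 ]]
[[322.57887073 216.85038551]] [[328.55534936 323.78269738]]
[[320.80723161 220.06809148]] [[319.87715746 253.28556601]]
[[ 41  41  42  36  31  34  73 154 153 154 156 154 148 152 156 153 150 152
  149 151]
 [ 84  33  35  33  31  37  83 150 146 107  92  81  64  76 123 128 151 149
  153 153]
 [ 36  32  32  27  30  37  43  35  50  97  92  75  55  54 105 113 126 129
  151 154]
 [ 60  61  39  32  30  31  43  81  70  95  91  74  50  43  60  94 122 123
  125 131]]
265 [149 148 147 147 145 143 146 143 143 144 144 144 214 223 223 225 223 223
 217 201  42  39  45  50  54  54]
280 [149 148 149 146 147 146 147 144 145 146 145 144 145 221 225 225 225 223
 196  54  48  43  37  38  43  43]
295 [151 149 150 149 148 147 147 146 147 145 142  35  46  59  66  65  64  61
  60  56  53  47  38  35  38  38]
345 [151 148 148 148 147 149 147 147 147 147 146  28  26  24  30  36  46  46
  43  39  32  38  41  38  39  38]
360 [148 146 149 148 147 147 146 146 149 146 147 146 148 148 151 235 236 235
 234  39  34  32  34  31  34  38]
```

Call:
{"fn": "play_rows", "kwargs": {"series": [{"gripper": 0, "x": 0, "y": 0, "z": 0, "yaw": 0}, {"gripper": 0, "x": 0, "y": 0, "z": 0, "yaw": 0}, {"gripper": 0, "x": 0, "y": 0, "z": 0, "yaw": 0}, {"gripper": 0, "x": 0, "y": 0, "z": 0, "yaw": 0}]}}

```text
time_s: 27.75
ee_pos: [0.6304, -0.049, 0.0705]
tcp_rot: [-0.001, -3.14, 0.001]
contact_force: [-9.9, -2.8, 2.3]
gripper_width: 0.0001
grip_force: 2.0
```

```bash
python3 -c "
from h import *
s=env.state();print(s['ft_torque'],s['contact_force'],s['ee_pos'],s['joint_positions'].round(2),s['effort'].round(1))
lid()
e=snapshot('scene');g=cv2.cvtColor(e['color'],cv2.COLOR_BGR2GRAY);print(g[206:226,312:322:3].T)
# bar, scene columns left end
for c in (384,395,405): print(c,g[140:185,c])
"
```

```text
[-0.15098642  1.39359336  0.31981011] [-9.91103471 -2.80292659  2.3457649 ] [ 0.63042291 -0.04903429  0.07053981] [-0.08  0.55  0.06  1.08 -0.   -0.08] [  2.  -95.1  50.4  -3.7   0.7   0.3]
27.8 [(390, array([172])), (410, array([171])), (420, array([170]))] {0: [407.3, 184.8], 0.3: [410.1, 174.9], 0.6: [413.9, 168.5], 0.9: [418.6, 166.5], 1.1: [422.0, 168.0], 1.25: [424.6, 170.7]}
[[ 39  39  33  32  33  35  78 153 153 154 153 153 150 149 153 149 149 147
  149 150]
 [ 35  39  36  38  27  34  81 150 144 105  96  78  63  76 126 129 152 152
  150 150]
 [ 32  35  36  29  37  34  41  33  54  97  93  77  58  55 103 117 122 128
  151 152]
 [ 59  58  49  32  34  34  37  79  71  97  90  74  55  43  57  91 122 124
  125 128]]
384 [230 231 231 229 228 231 231 231 232 232 231 231 230 226 222 231 227 209
 197 174 133 158 231 231 233 233 232 234 233 229 230 228 180 130 102 103
 101 101  99 101 104 104 109 103 103]
395 [231 232 232 231 232 231 228 224 228 231 230 230 230 230 228 223 221 208
 180 143 142 230 233 233 233 234 234 235 235 235 233 205 126 109 102 100
 103 103 104 104 101 107 103 102 106]
405 [231 231 231 230 230 230 229 229 227 223 223 229 226 227 227 223 212 192
 160 133 176 229 230 231 231 233 234 235 233 235 229 154 129 100 102  99
  99 104 104 100 103 104 104 106 108]
```

```bash
python3 -c "
from h import *
e=cv2.imread('pics/e12.png');g=cv2.cvtColor(e,cv2.COLOR_BGR2GRAY)
for r in range(188,226): print(r,''.join('0123456789ABCDEF'[v//16] for v in g[r,300:350]))
"
```

```text
188 EEEEEEEE51112212112211212222223326DDDDDDDDDDD85666
189 EEEEEEEE52211222222112222222222238DDDDDDDDDDD85666
190 EEEEEEEE51112111112112222222232238DDDDDDDDDDD85666
191 EEEEEEEE52112212211222222222232232CDDDDDCDCCC85666
192 EEEEEEE8211212211121212222222232327DDDDBAA99965666
193 EEEEEEB2111111221221112222222232235CDDCA7777755666
194 EEEEEEC32111111121211112222223222338CC767764434566
195 EEEEEEB2222121121111112222222222223252324974434666
196 EDBEE942212111112222112222222122123333334E74444666
197 93236442212111111211222222222212122233333C65554666
198 74444332121111222211112223322211223332333654444556
199 94443233422111112112121222221122133333223533333666
200 94423333872222122112121122121212233322213565433555
201 932223335B7411112121111121122221223421123577433555
202 9221124331B842211222111222121112212321113644433555
203 D3121143112884121121111112221111222211324644433555
204 E8321142121178742222421122212121221213834544433665
205 EE842212212228E82225A52122222212112239B44544433666
206 EEEA4211111222552225E3112222222212227DA34444433555
207 EEEEA521222221221225E32222222221112577634444433555

[... 289 characters left out ...]
EE99994223354215777777777666645534443666
214 EEEEEEEEEEEE99994335445424554444343433335433443656
215 EEEEEEEEEEEE99766666656633333333333333334333453666
216 999999999EEE99455555555533333333333333333533453666
217 99999AA9999E99455444444432323333333333333333553666
218 AAAAAEEAAA9999543333333234344445555566444223453666
219 EEEEEEEEEEAA99645333324457778777777777442223453666
220 EEEEEEEEEEEE99977764335777777777777777532223454666
221 EEEEE999999999987776556777777777777777666223354666
222 99999999999999998877777777777777777777776233354666
223 99999999999999999988777777777777777777777233354766
224 99999999999999999999878777777777777999798333354666
225 99999999999999999999989777777777778997787433344666
```

```bash
python3 -c "
from h import *
e=cv2.imread('pics/e12.png');g=cv2.cvtColor(e,cv2.COLOR_BGR2GRAY)
for r in range(110,190,3): print(r,''.join('0123456789ABCDEF'[v//16] for v in g[r,285:365]))
d=snapshot('scene')
for z in (.13,.16,.2,.25,.3): print(z,proj(d,[[.63,-.049,z],[.63,.024,z]]).round(0).tolist())
print(proj(d,[[.692-.17*np.cos(t),.024,.099+.17*np.sin(t)] for t in (1.05,1.14,1.25)]))
"
```

```text
110 888888884333223223222532322223233222222222222222222222223222325CDDDDDDDDDDDDDDDD
113 999886433324222222222422222222222222222222222222222222222222339CDDDDDDDDDDDDDDDD
116 99744433333322222222232222222323323332322223222222232222222223458DDDDDDDDDDDDDDD
119 974433333333333332322233344444434333333333333333332224455333433356ADDCCBBCCDDDDD
122 744333333333333332333344333333333333233333333333333345565666666666ACDDDDDDDDDDDD
125 8544444444443223333333333333333333333333332333333333566666666666669BDDDDDDDDDDDD
128 8634444444444433333333333233333333233333333333333333335666666666678DDDDDDDDDDDDD
131 9774334444444444433333333333333333333333333333333333333599AA6657CEDDDDDDDDDDDDDD
134 99999743344896585333333322333333333333333333333333333334556569CCDDDDDDDDDDDDDDDD
137 BBBBEEBA95332346533323333333344555455555666454333333333369BEEDDDDDDDDDDDDDDDDDDD
140 EEEEEEEEEEEEA98433333333333333222222322222333445643333339DDDDDDEDDDDDDDDDDDDDDDD
143 EEEEEEEEEEEEEEEE63333333322222222222322222222222444543337DEDDEDDDDDDDDDDDDDDDDDD
146 EEEEEEEEEEEEEEEE63333332233222222222122222222233333444334DEDEDEDDDDDDDDDDDDD
[... 770 characters left out ...]
176 EEEEEEEEEEEEEEEEEEEEE545533323344555566665444557A95EEEDDDDDD65555555566666666666
179 EEEEEEEEEEEEEEEEEEEEEEA214455656444444477999885339EEEEDDDDDD65666666666666666666
182 EEEEEEEEEEEEEEEEEEEEEEE32222122212222222222323336EEDDDCCCDDD85666666666666666666
185 EEEEEEEEEEEEEEEEEEEEEEE52112212234455443333332226EEDDDDDDDCC85666666666666666666
188 EEEEEEEEEEEEEEEEEEEEEEE51112212112211212222223326DDDDDDDDDDD85666666666666666666
0.13 [[321.0, 207.0], [344.0, 205.0]]
0.16 [[321.0, 200.0], [345.0, 198.0]]
0.2 [[321.0, 190.0], [345.0, 189.0]]
0.25 [[321.0, 178.0], [346.0, 176.0]]
0.3 [[321.0, 164.0], [347.0, 163.0]]
[[345.02675013 171.93514788]
 [345.73804914 173.16792473]
 [346.63817267 175.33771991]]
```

The ASCII rows show the rod at rows 214–218, moved as planned. They also show the shut gripper's side linkage reaching column ~340, so it is pushing on the stay's link instead of the rod. I'll back off 3 mm, shift 14 mm outward and press on.

Call:
{"fn": "play_rows", "kwargs": {"series": [{"gripper": 0, "x": 0.003, "y": 0, "z": -0.001, "yaw": 0}, {"gripper": 0, "x": 0, "y": -0.007, "z": 0, "yaw": 0}, {"gripper": 0, "x": 0, "y": -0.007, "z": 0, "yaw": 0}, {"gripper": 0, "x": -0.002, "y": 0, "z": 0.0005, "yaw": 0}, {"gripper": 0, "x": -0.002, "y": 0, "z": 0.001, "yaw": 0}]}}

```text
time_s: 28.4
ee_pos: [0.6325, -0.0634, 0.0704]
tcp_rot: [-0.002, -3.141, 0.001]
contact_force: [-4.3, -2.6, 1.3]
gripper_width: 0.0
grip_force: 1.9
```

Call:
{"fn": "play_rows", "kwargs": {"series": [{"gripper": 0, "x": -0.0017, "y": 0, "z": 0.0012, "yaw": 0}, {"gripper": 0, "x": -0.0017, "y": 0, "z": 0.0013, "yaw": 0}, {"gripper": 0, "x": -0.0016, "y": 0, "z": 0.0013, "yaw": 0}]}}

```text
time_s: 28.7
ee_pos: [0.6375, -0.0626, 0.0664]
tcp_rot: [-0.001, -3.141, -0.0]
contact_force: [-4.6, -1.9, 3.0]
gripper_width: 0.0001
grip_force: 2.2
```

Call:
{"fn": "play_rows", "kwargs": {"series": [{"gripper": 0, "x": -0.0016, "y": 0, "z": 0.0013, "yaw": 0}, {"gripper": 0, "x": -0.0016, "y": 0, "z": 0.0014, "yaw": 0}, {"gripper": 0, "x": -0.0015, "y": 0, "z": 0.0014, "yaw": 0}, {"gripper": 0, "x": -0.0015, "y": 0, "z": 0.0014, "yaw": 0}]}}

```text
time_s: 29.1
ee_pos: [0.6435, -0.0623, 0.061]
tcp_rot: [-0.001, -3.141, -0.001]
contact_force: [-7.2, 1.6, 4.1]
gripper_width: -0.0
grip_force: 3.3
```

```bash
python3 -c "
from h import *
e=snapshot('scene');g=cv2.cvtColor(e['color'],cv2.COLOR_BGR2GRAY)
for c in (350,384,405): print(c,g[145:182,c])
s=env.state();print(s['ft_torque'],s['contact_force'])
"
```

```text
350 [223 222 223 222 222 221 221 221 221 219 219 219 220 219 218 218 220 216
 215 213 214 216 218 217 217 219 216 208 101 107 106 106 102 103 108 108
 108]
384 [231 231 232 232 233 232 231 230 227 223 226 206 182 141 141 232 232 233
 232 233 233 233 234 234 226 197 122 124 120 121 118 116 124 122 125 123
 122]
405 [229 229 228 227 223 222 227 227 222 205 200 175 135 148 221 224 229 230
 232 232 232 233 233 229 176 116 120 117 119 122 120 120 119 121 119 126
 125]
[-0.19114772  0.81872714  0.01203294] [-4.29850843 -1.20726678  0.55488206]
```

Call:
{"fn": "play_rows", "kwargs": {"series": [{"gripper": 0, "x": 0, "y": 0, "z": 0, "yaw": 0}, {"gripper": 0, "x": 0, "y": 0, "z": 0, "yaw": 0}, {"gripper": 0, "x": 0, "y": 0, "z": 0, "yaw": 0}, {"gripper": 0, "x": 0, "y": 0, "z": 0, "yaw": 0}]}}

```text
time_s: 29.55
ee_pos: [0.6441, -0.0627, 0.0613]
tcp_rot: [0.001, 3.141, 0.0]
contact_force: [-0.5, -0.6, 0.6]
gripper_width: 0.0001
grip_force: 0.0
```

```bash
python3 -c "
from h import *
e=snapshot('scene');g=cv2.cvtColor(e['color'],cv2.COLOR_BGR2GRAY)
for c in (350,384,405): print(c,g[145:182,c])
s=env.state();print(s['ft_torque'],s['contact_force'])
"
```

```text
350 [223 224 222 221 221 221 222 220 220 220 219 219 219 219 217 219 218 217
 214 211 213 215 218 217 217 217 217 216 213 184 108 111 112 110 105 110
 116]
384 [231 232 232 231 231 232 231 231 227 223 230 233 231 229 212 187 152 142
 233 232 234 232 234 233 229 232 232 208 130 130 131 126 126 128 132 136
 130]
405 [229 228 229 228 224 223 227 227 227 228 227 227 225 219 216 201 220 215
 211 190 184 170 166 167 154 145 138 126 126 129 131 131 127 126 127 130
 140]
[-0.00503591  0.01574064  0.02351588] [ 0.09794514 -0.12210541  0.64281212]
```

The lid is now sinking by itself with no force on the tool. I'll back the hand away from the rod.

Call:
{"fn": "play_rows", "kwargs": {"series": [{"gripper": 0, "x": 0.015, "y": -0.005, "z": 0, "yaw": 0}, {"gripper": 0, "x": 0.03, "y": -0.015, "z": 0, "yaw": 0}, {"gripper": 0, "x": 0.04, "y": -0.03, "z": 0, "yaw": 0}, {"gripper": 0, "x": 0.04, "y": -0.03, "z": -0.02, "yaw": 0}, {"gripper": 0, "x": 0.03, "y": -0.01, "z": -0.05, "yaw": 0}, {"gripper": 0, "x": 0, "y": 0, "z": -0.05, "yaw": 0}, {"gripper": 0, "x": 0, "y": 0, "z": -0.05, "yaw": 0}]}}

```text
time_s: 30.3
ee_pos: [0.495, -0.1493, 0.2242]
tcp_rot: [0.003, 3.141, -0.0]
contact_force: [1.8, -0.0, 0.2]
gripper_width: -0.0001
grip_force: 0.0
```

```bash
cat >> h.py <<'E'
def shut():
    a=cv2.imread('pics/scene0.png').astype(int); e=snapshot('scene')['color'].astype(int)
    dd=np.abs(a-e).max(2)[160:250,320:450]; print('changed px around chest',(dd>40).sum())
    b=cv2.imread('pics/top0.png').astype(int); t=snapshot('top')['color'].astype(int)
    dd=np.abs(b-t).max(2); print('top: chest',(dd[155:225,205:325]>40).sum(),'items',(dd[140:290,360:480]>40).sum(),'bowl/bottle',(dd[170:255,160:205]>40).sum())
    g=cv2.cvtColor(t.astype(np.uint8),cv2.COLOR_BGR2GRAY);g0=cv2.cvtColor(b.astype(np.uint8),cv2.COLOR_BGR2GRAY)
    for c in (240,253,266): print(c,'bar row now',195+np.array([0])[0],g[208:222,c],'was',g0[208:222,c])
E
python3 -c "
from h import *
shut()"
```

```text
changed px around chest 734
top: chest 494 items 1574 bowl/bottle 0
240 bar row now 195 [ 89  97 109 112 130 150 161 164 165 161 168 182 184 190] was [112 117 119 120 129 139 148 158 162 158 156 170 182 188]
253 bar row now 195 [ 67  92 105 109 110 118 140 163 165 161 170 177 185 190] was [ 62  81  99 101 102 120 145 157 161 158 162 175 183 187]
266 bar row now 195 [141 147 153 151 151 154 160 168 168 167 176 183 190 196] was [103 115 120 121 122 128 143 155 161 156 164 176 182 185]
```

Call:
{"fn": "play_rows", "kwargs": {"series": [{"gripper": 0, "x": 0.034, "y": 0.03, "z": -0.015, "yaw": 0}, {"gripper": 0, "x": 0.034, "y": 0.03, "z": -0.015, "yaw": 0}, {"gripper": 0, "x": 0.034, "y": 0.03, "z": -0.015, "yaw": 0}, {"gripper": 0, "x": 0.034, "y": 0.03, "z": -0.015, "yaw": 0}, {"gripper": 0, "x": 0.034, "y": 0.03, "z": -0.015, "yaw": 0}, {"gripper": 0, "x": 0, "y": 0, "z": 0, "yaw": 0}, {"gripper": 0, "x": 0, "y": 0, "z": 0, "yaw": 0}, {"gripper": 0, "x": 0, "y": 0, "z": 0, "yaw": 0}, {"gripper": 0, "x": 0, "y": 0, "z": 0, "yaw": 0}, {"gripper": 0, "x": 0, "y": 0, "z": 0, "yaw": 0}, {"gripper": 0, "x": 0, "y": 0, "z": 0, "yaw": 0}, {"gripper": 0, "x": 0, "y": 0, "z": 0, "yaw": 0}, {"gripper": 0, "x": 0, "y": 0, "z": 0, "yaw": 0}, {"gripper": 0, "x": 0, "y": 0, "z": 0, "yaw": 0}, {"gripper": 0, "x": 0, "y": 0, "z": 0, "yaw": 0}, {"gripper": 0, "x": 0, "y": 0, "z": 0, "yaw": 0}, {"gripper": 0, "x": 0, "y": 0, "z": 0, "yaw": 0}]}}

```text
time_s: 32.1
ee_pos: [0.3262, 0.0012, 0.2969]
tcp_rot: [0.001, 3.142, -0.0]
contact_force: [-0.2, -0.1, 0.3]
gripper_width: 0.0001
grip_force: 0.0
```

```bash
python3 -c "
from h import *
shut()
# sub-pixel shifts against the start pictures (phase correlation)
for n,R0 in (('scene',dict(lid=(175,250,335,450),jarcup=(180,230,200,230),cup=(190,230,226,256),pot=(190,275,140,225),spoon=(150,225,130,190))),('top',dict(lid=(158,220,212,300),bar=(205,222,232,275),thumb=(160,172,296,322),cup=(190,212,370,393),jar=(215,240,395,418)))):
  a=cv2.cvtColor(cv2.imread(f'pics/{n}0.png'),cv2.COLOR_BGR2GRAY).astype(np.float32);b=cv2.cvtColor(snapshot(n)['color'],cv2.COLOR_BGR2GRAY).astype(np.float32)
  for k,(r0,r1,c0,c1) in R0.items(): 
    p=cv2.phaseCorrelate(a[r0:r1,c0:c1],b[r0:r1,c0:c1]); print(n,k,np.round(p[0],2),round(p[1],2),'changed',int((np.abs(a-b)[r0:r1,c0:c1]>30).sum()))
"
```

```text
changed px around chest 17
top: chest 107 items 1315 bowl/bottle 0
240 bar row now 195 [113 117 122 123 128 143 151 160 163 161 161 171 185 191] was [112 117 119 120 129 139 148 158 162 158 156 170 182 188]
253 bar row now 195 [ 64  87  93 102 108 120 147 160 161 160 166 174 185 190] was [ 62  81  99 101 102 120 145 157 161 158 162 175 183 187]
266 bar row now 195 [101 116 125 124 124 127 144 158 160 159 167 177 176 151] was [103 115 120 121 122 128 143 155 161 156 164 176 182 185]
scene lid [0.01 0.52] 0.98 changed 18
scene jarcup [-0.06  0.02] 0.99 changed 0
scene cup [-0.01 -0.2 ] 0.87 changed 55
scene pot [0.03 0.  ] 1.0 changed 1
scene spoon [0.1  0.67] 0.75 changed 945
top lid [-0.01  0.07] 0.98 changed 0
top bar [ 0.44 -0.14] 1.0 changed 6
top thumb [0.58 0.43] 0.99 changed 0
top cup [0.02 0.03] 0.96 changed 0
top jar [-0.1   0.52] 0.99 changed 0
```

Call:
{"fn": "play_rows", "kwargs": {"series": [{"gripper": 0, "x": 0.02, "y": 0.04, "z": 0, "yaw": 0}, {"gripper": 0, "x": 0, "y": 0.04, "z": 0, "yaw": 0}, {"gripper": 0, "x": 0, "y": 0.04, "z": 0, "yaw": 0}, {"gripper": 0, "x": 0, "y": 0.04, "z": 0, "yaw": 0}, {"gripper": 0, "x": 0, "y": 0.04, "z": 0, "yaw": 0}, {"gripper": 0, "x": 0, "y": 0.04, "z": 0, "yaw": 0}, {"gripper": 0, "x": 0, "y": 0, "z": 0, "yaw": 0}, {"gripper": 0, "x": 0, "y": 0, "z": 0, "yaw": 0}, {"gripper": 0, "x": 0, "y": 0, "z": 0, "yaw": 0}, {"gripper": 0, "x": 0, "y": 0, "z": 0, "yaw": 0}, {"gripper": 0, "x": 0, "y": 0, "z": 0, "yaw": 0}, {"gripper": 0, "x": 0, "y": 0, "z": 0, "yaw": 0}]}}

```text
time_s: 33.5
ee_pos: [0.3065, 0.2407, 0.2971]
tcp_rot: [0.003, 3.141, 0.0]
contact_force: [-0.7, -0.2, 0.5]
gripper_width: -0.0003
grip_force: 0.0
```

```bash
python3 -c "
from h import *
print(env.state()['time_s'],env.state()['ee_pos'])
for n in ('scene','top'):
  a=cv2.imread(f'pics/{n}0.png').astype(int);b=snapshot(n)['color'].astype(int)
  m=(np.abs(a-b).max(2)>35).astype(np.uint8);k,l,st,c=cv2.connectedComponentsWithStats(m,connectivity=8)
  for i in range(1,k):
    if st[i,4]>8:
      q=l==i; print(n,st[i],'before',a[q].mean(0).round(),'now',b[q].mean(0).round())
# lid front edge in scene, before and now
a=cv2.cvtColor(cv2.imread('pics/scene0.png'),cv2.COLOR_BGR2GRAY);b=cv2.cvtColor(snapshot('scene')['color'],cv2.COLOR_BGR2GRAY)
print(a[174:196,360],b[174:196,360],a[176:192,420],b[176:192,420])
"
```

```text
33.5 [0.30654906 0.24067436 0.29707568]
scene [354   0   6  19  53] before [46. 43. 38.] now [85. 77. 68.]
scene [360   0  15  21 202] before [76. 80. 79.] now [86. 78. 68.]
scene [ 382    0   56   99 2619] before [106. 116. 118.] now [48. 46. 43.]
scene [450   0  38  42 945] before [52. 48. 43.] now [100. 108. 108.]
scene [308   5  15  35 249] before [49. 44. 40.] now [81. 88. 89.]
scene [340  34  33  50 990] before [109. 120. 120.] now [80. 73. 64.]
scene [ 432   38   45   53 1051] before [38. 38. 37.] now [ 96. 106. 107.]
scene [306  51  74  92 986] before [71. 71. 68.] now [125. 122. 115.]
scene [283  58  47  53 801] before [80. 85. 85.] now [76. 72. 65.]
scene [133 100  13  13  66] before [ 63. 101. 180.] now [ 42.  65. 111.]
scene [ 123  109  179   60 5102] before [186. 197. 206.] now [154. 165. 173.]
scene [ 34 159  42  33 617] before [ 64. 102. 181.] now [ 43.  65. 111.]
scene [237 180  23  14 170] before [128. 134. 139.] now [217. 227. 232.]
top [   72   223   265   177 19967] before [110. 107. 105.] now [115. 113. 113.]
top [180 226  15  23 209] before [79. 62. 43.] now [10
[... 391 characters left out ...]
] before [34. 32. 35.] now [80. 78. 79.]
top [577 339  31  61 938] before [ 58.  90. 155.] now [ 37.  57. 101.]
top [315 366   4   3   9] before [67. 65. 66.] now [22. 20. 20.]
top [605 367   8   8  32] before [ 58.  87. 141.] now [43. 65. 99.]
top [414 372  46  15 381] before [173. 179. 188.] now [120. 125. 132.]
top [511 383   7  17  81] before [ 58.  90. 156.] now [ 39.  59. 104.]
[225 225 224 225 224 220 215 209 211 216 217 212 203 210 170 133 130 127
 135 135 134 134] [227 226 225 225 224 222 216 211 212 217 219 213 204 212 175 133 130 126
 135 137 133 131] [146 146 147 151 144 146 144 146 137 126 129 128 131 127 132 135] [146 149 147 147 146 148 147 145 136 130 133 130 129 128 131 137]
```

The only differences from the start pictures are the arm, its shadow and the missing weight. The chest, stay and the other objects match the start, so the lid is fully shut. Handing in.

```bash
python3 -c "
from cell import env
print(env.sign_off())"
```

```text
the job is handed in; nothing more can be done
None
```

The weight stands in the chest, the stay was locked and then unlocked, the lid is fully shut, the camera comparison shows nothing else on the counter moved, and the job is handed in (33.5 s); the one blemish is that, while unlocking the stay, the gripper's side linkage appears to have pushed on the stay's link with up to about 22 N before I shifted it clear, and I had no reading of the stay's strain.

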